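Put the dried serving boards away in the packed board rack

ROBOT

A 7-joint arm with a two-finger parallel gripper is mounted at the origin on a cart in front of the work surface, level with it; the furniture and walls round the work are solid. World frame = base frame: x ahead of the robot, y to its left, z up, the work surface at z = 0. Lengths are in m, angles in degrees, forces in N, time in s.
With the tool pointing down it reaches from about 0.425 to 0.875 m from the base axis. Payload 4.7 kg.
Tool frame: the origin (TCP) lies at the very end of the fingers, on their centre line; the grasp point (between the pads) lies env.grip_point_offset behind it (env.grip_point_offset is the distance from the TCP to the grasp point, in m); z points along the fingers, y is the direction in which the jaws open and shut (so a half turn about z gives the same grasp; the last joint's range is limited). The gripper opens to 87 mm and grips with 3 to 60 N. Pads are 19 mm wide; open, the fingers measure 117 mm over their backs; the gripper's body (75 mm by 190 mm) begins 51 mm behind the grasp point.
Start: joints at [-68.062, 18.392, -4.016, 83.108, 1.295, 78.541, -3.26], TCP at [0.234, 0.606, 0.223] pointing down, gripper open.
Joint ranges: [-163.93, 163.93], [-17.29, 119.83], [-79.2, 71.16], [3.27, 140.29], [-89.18, 269.18], [5.43, 117.66], [-154.24, 154.24]. Speed limits (degrees/s): [147.25, 147.25, 180, 180, 180, 180, 180].

INTERFACE

Orientations are given as [roll, pitch, yaw] about the fixed x, y, z axes, in that order (R = Rz(yaw) Ry(pitch) Rx(roll)).
In Python, from cell import env gives the robot as it stands.
- The arm moves only by the tool send_rows, never from a script. Its argument "plan" is a list of rows, each a list of 7 numbers: the finger opening in mm, from 0 to 87, then the shift along the tool's x, y, z in mm, then the turn, a rotation vector about the tool's x, y, z in rad. A call has 1 to 12 rows; each row shifts and turns the commanded pose from where the row before left it, along the tool's axes as they then stand; what a row does not reach is not made up. A row lasts 1/10 s, in which the tool goes at most 50 mm and 8.59 degrees, less where a joint would pass 70% of its speed; a pose out of reach is approached as far as the arm can. A call is refused whole if a number of a shift passes 50 or a number of a turn 0.15, either way. A call with a gripper value outside its range is refused whole. The fingers move at their own pace and stop on an object; "grip_force" is the grip in N (left out, the last holds). Time passes only in rows, so rows that do not move let the fingers close. It gives the time, the measured TCP pose, the force and the opening at its end, in the units of the state.
- env.get_obs(): the state, without advancing time (a new reading comes with each control period).
- env.read_camera(name): name is "scene" or "top"; returns the picture (384x512x3 uint8, red, green, blue); there is no depth.
- env.get_calibration(name): a dict with "fx", "fy", "cx", "cy" (pixels), "k1" (the pictures are not rectified: a ray, as slopes to the right and down, at radius r is drawn at 1 + k1 r^2 times it, then the intrinsics apply), "extrinsics" (4x4, takes a point from camera to world coordinates). Camera axes: x right, y down, z forward; pixel columns grow to the right and rows downward; lengths in m; the calibration is good to about 2 mm. A picture is of the moment at which its call begins. get_calibration takes no time and is no camera call.
- env.sign_off(): hands the job in, once; it reports no verdict.
Trained networks look in the newest picture that a camera, given by its name, has taken for a name from the list of things; names that differ only in an ending like _2 or _b are one class to them, and where a whole thing is asked for, a point or a joint stands for the part that bears it (a point fixed in the world has none). Each returns a list of dicts, best first, with "confidence" (0 to 1); they miss things now and then, are a little off and sometimes report something else, mostly with a low value. They report only what shows in the picture. A call takes as long as a camera call.
- env.regions_of(camera, query): "region" (384x512 bool, what is visible of it) and "rect" ([left, top, right, bottom] in pixels, round what is visible of it).
The state is a dict: "time_s": time; "qpos": joint angles; "joint_velocities": joint speeds; "effort": joint torques, N m; "tool_pos": TCP position; "tool_rot": TCP orientation; "force": force on the tool from outside, world axes, zero at the start; "wrist_torque": the same for the moment, N m; "grip_width": finger opening in m.
Only numpy, scipy, OpenCV 4.12 (cv2) and the standard library are available. Lean on these libraries where they do the work, as an engineer would, in place of code of your own. Each camera call takes 0.05 s, during which the arm holds its last target. There are 200 camera calls.

TASK

The small wooden serving boards on the drying stand are dry: lift each one up and off its hook and push it, handle up, down into the tight row in the board rack, between two boards that stand there, so that they are nudged apart against the spring-loaded end panel. At the end every board, old and new, must stand upright on the rack's floor in that one row, and the other kitchen things must stay where they are.

Things in the scene. Friction and masses are not known exactly. Their poses are not given: they have to be found in the camera images.
- board_rack: fixed wooden rack that holds boards on edge in one tight row, like books. Origin: centre of its underside; the row runs along its x. At +x a fixed end panel, 112 mm high, inner face at x = 92 mm. At -x a spring-loaded end panel slides along x and presses the row against the fixed one. Base from x = -130 to 105 mm. Five boards stand in it.
- rack_floor (a point): centre of the rack's floor, 12 mm above the rack's underside, axes as the rack's. Along each side of the floor run two steel rods, 20 and 42 mm above it, inner faces at y = +-49 mm; so a board goes in from above, thickness along x, width along y.
- pusher (a joint): slide of the rack's spring-loaded end panel (12 mm thick, top 112 mm above the rack's underside, steel knob on its outer face): 0 when it presses on the five boards (inner face at x = 2 mm of the rack), growing as it yields towards -x, 18 mm a board, at most 100 mm. It presses with about 3 N at 0 and 4.5 N at 72 mm.
- pusher_face (a point): middle of the inner face of the spring-loaded end panel, which touches the row.
- drying_stand: fixed steel stand with a drip tray (x = -52 to 60 mm, y = +-168 mm, rim 12 mm high); origin in its footprint, at z = 0. Two posts (y = +-100 mm) carry a 12 mm rail along y at x = 45 mm, z = 155 mm, with four hooks; nothing stands higher than the hook tips.
- hook_1 (a point): hook 1 of the stand, counted from +y: middle of its level part, on the rod's axis, 185 mm above the tray's underside; axes as the stand's. The 7 mm rod runs level along x from 24 mm behind (+x, rail side) to 24 mm in front (-x) of this point; there it turns up, its tip 31 mm in front, tip top 13 mm above the axis.
- hook_2 (a point): hook 2 of the stand, counted from +y: middle of its level part, on the rod's axis, 185 mm above the tray's underside; axes as the stand's. Same shape as hook 1.
- hook_3 (a point): hook 3 of the stand, counted from +y: middle of its level part, on the rod's axis, 185 mm above the tray's underside; axes as the stand's. Same shape as hook 1.
- hook_4 (a point): hook 4 of the stand, counted from +y: middle of its level part, on the rod's axis, 185 mm above the tray's underside; axes as the stand's. Same shape as hook 1.
- hung_board_1: wooden serving board. Body 88 (y) x 18 (x) x 100 mm (z), lower edge tapered to a 6 mm foot over 16 mm, upper edge to 8 mm over 12 mm. Handle 40 (y) x 12 mm (x), z = 100 to 162 mm, top tapered, with a slot through along x: 18 mm wide, z = 130 to 154 mm. 0.1 to 0.17 kg, oiled wood, friction about 0.35. Origin: centre of the underside; z up to the handle. Alike both ways round. Hangs on hook 1.
- hung_board_2: serving board like hung_board_1, hung by its slot on hook 2, handle up, underside about 34 mm above the worktop. One of the four boards may be absent, its hook empty.
- hung_board_3: serving board like hung_board_1, hung by its slot on hook 3, handle up, underside about 34 mm above the worktop. One of the four boards may be absent, its hook empty.
- hung_board_4: serving board like hung_board_1, hung by its slot on hook 4, handle up, underside about 34 mm above the worktop. One of the four boards may be absent, its hook empty.
- row_board_1: serving board of the same shape as hung_board_1, standing handle up in the rack, number 1 of 5 from the rack's -x end (spring-loaded panel).
- row_board_2: serving board of the same shape as hung_board_1, standing handle up in the rack, number 2 of 5 from the rack's -x end (spring-loaded panel).
- row_board_3: serving board of the same shape as hung_board_1, standing handle up in the rack, number 3 of 5 from the rack's -x end (spring-loaded panel).
- row_board_4: serving board of the same shape as hung_board_1, standing handle up in the rack, number 4 of 5 from the rack's -x end (spring-loaded panel).
- row_board_5: serving board of the same shape as hung_board_1, standing handle up in the rack, number 5 of 5 from the rack's -x end (spring-loaded panel).
- garlic: loose garlic bulb, 48 x 50 x 51 mm, bystander. Origin under its centre.
- mug: loose white cup, 60 x 87 x 50 mm with its handle, bystander. Origin under its centre.
- cream_pot: loose low round pot with a white lid, 63 mm across, 34 mm high, bystander. Origin under its centre.

How it is judged (in metres and radians):
At the end, for the whole second after the job is handed in: every board that was on the stand and every board of the row stands at rest in the rack, handle up: foot within 6 mm of the rack's floor, in one row between the end panels (within 12 mm of the rack's middle line), leaning less than 7 degrees, with row_board_1 and row_board_5 still the outermost (z of hung_board_1 in the frame of board_rack between 0.006 and 0.018 m and x of hung_board_1 in the frame of board_rack between -0.09 and 0.092 m and y of hung_board_1 in the frame of board_rack between -0.012 and 0.012 m and angle between each of hung_board_1, hung_board_2, hung_board_3, hung_board_4, row_board_1, row_board_2, row_board_3, row_board_4, row_board_5's own z axis and vertical below 0.12 rad and linear speed of each of hung_board_1, hung_board_2, hung_board_3, hung_board_4, row_board_1, row_board_2, row_board_3, row_board_4, row_board_5 below 0.03 m/s and z of hung_board_2 in the frame of board_rack between 0.006 and 0.018 m and x of hung_board_2 in the frame of board_rack between -0.09 and 0.092 m and y of hung_board_2 in the frame of board_rack between -0.012 and 0.012 m and z of hung_board_3 in the frame of board_rack between 0.006 and 0.018 m and x of hung_board_3 in the frame of board_rack between -0.09 and 0.092 m and y of hung_board_3 in the frame of board_rack between -0.012 and 0.012 m and z of hung_board_4 in the frame of board_rack between 0.006 and 0.018 m and x of hung_board_4 in the frame of board_rack between -0.09 and 0.092 m and y of hung_board_4 in the frame of board_rack between -0.012 and 0.012 m and z of row_board_1 in the frame of board_rack between 0.006 and 0.018 m and x of row_board_1 in the frame of board_rack between -0.09 and 0.092 m and y of row_board_1 in the frame of board_rack between -0.012 and 0.012 m and z of row_board_2 in the frame of board_rack between 0.006 and 0.018 m and x of row_board_2 in the frame of board_rack between -0.09 and 0.092 m and y of row_board_2 in the frame of board_rack between -0.012 and 0.012 m and z of row_board_3 in the frame of board_rack between 0.006 and 0.018 m and x of row_board_3 in the frame of board_rack between -0.09 and 0.092 m and y of row_board_3 in the frame of board_rack between -0.012 and 0.012 m and z of row_board_4 in the frame of board_rack between 0.006 and 0.018 m and x of row_board_4 in the frame of board_rack between -0.09 and 0.092 m and y of row_board_4 in the frame of board_rack between -0.012 and 0.012 m and z of row_board_5 in the frame of board_rack between 0.006 and 0.018 m and x of row_board_5 in the frame of board_rack between -0.09 and 0.092 m and y of row_board_5 in the frame of board_rack between -0.012 and 0.012 m and x of each of hung_board_1, hung_board_2, hung_board_3, hung_board_4 in the frame of row_board_1 above 0.01 m and x of each of hung_board_1, hung_board_2, hung_board_3, hung_board_4 in the frame of row_board_5 below -0.01 m); the robot touches nothing.
It fails at once if a board of the row is toppled or pulled out of the rack (angle between any of row_board_1, row_board_2, row_board_3, row_board_4, row_board_5's own z axis and vertical above 0.6 rad or z of any of row_board_1, row_board_2, row_board_3, row_board_4, row_board_5 in the frame of board_rack above 0.06 m).
It fails at once if the garlic, the mug or the low pot is displaced by more than 4 cm (distance of any of garlic, mug, cream_pot from where it was at the start of the episode above 0.04 m).
Of hung_board_1, hung_board_2, hung_board_3, hung_board_4 only 3 to 4 are there at a start; the rules pass over those that are not, and their reading is None.
Once in a run the grip may slacken for a moment while it holds something.
It also fails if it takes over 210 s, if anything falls off the work surface, if the arm or the gripper's body presses on something with over 40 N, if the wrist force passes 120 N, or if a joint passes its speed limit or range.

## Working session

There is one attempt and no reset: what is moved stays moved. The work goes in short steps, Python scripts to look and compute and a tool call to move; the robot and the scene stay as the last step left them, time stands still between calls to the robot, and variables do not carry over. Pictures are saved under pics/ and viewed, about 12 in all and at most 16, crops included, and the job is handed in when it is done.

Besides the shell and the picture viewer there is one more tool, called as a command line: name --pt "numbers of a row" for each row, then --argument value for the rest. send_rows: Moves the arm, as the interface text tells. Its arguments: {"type":"object","properties":{"plan":{"type":"array"},"grip_force":{"type":"number"}},"required":["plan"]}

```bash
mkdir -p pics; ls
python3 - <<'E'
from cell import env
import cv2,numpy as np
np.set_printoptions(precision=4,suppress=True)
print(env.get_obs(), env.grip_point_offset)
for n in("scene","top"):
    im=env.read_camera(n); cv2.imwrite(f"pics/{n}0.png",im[:,:,::-1]); print(n,env.get_calibration(n))
    for q in("board_rack","drying_stand","hung_board_1","row_board_1","pusher","garlic","mug","cream_pot"):
        for d in env.regions_of(n,q): print(q,round(d["confidence"],2),d["rect"],int(d["region"].sum()))
E
```

```text
pics
{'time_s': 0.0, 'qpos': array([-68.0623,  18.4405,  -4.0153,  83.1767,   1.2942,  78.5392,
        -3.2605]), 'joint_velocities': array([ 0.0281,  0.028 ,  0.0103, -0.0066, -0.0716, -0.0756,  0.0374]), 'effort': array([  0.0003, -49.1294,  -0.4039, -31.2529,  -0.0641,   0.0435,
         0.0002]), 'tool_pos': array([0.2342, 0.6058, 0.2214]), 'tool_rot': array([-179.8888,    0.005 ,  158.8712]), 'force': array([-0.2541, -0.343 ,  0.3215]), 'wrist_torque': array([ 0.031 , -0.0382,  0.0127]), 'grip_width': 0.08725199363251143} 0.0187
scene {'fx': 417.36633828241685, 'fy': 417.36633828241685, 'cx': 249.33684491763555, 'cy': 188.4516383393856, 'k1': -0.05944777964070992, 'extrinsics': array([[-0.6795, -0.2952,  0.6717, -0.1955],
       [-0.7333,  0.3054, -0.6075,  0.6246],
       [-0.0258, -0.9053, -0.4239,  0.5456],
       [ 0.    ,  0.    ,  0.    ,  1.    ]])}
board_rack 0.91 [105.1, 215.5, 202.5, 310.4] 4438
board_rack 0.69 [277.5, 144.9, 300.7, 206.0] 1124
drying_stand 0.65 [209.7, 134.5, 324.6, 244.3] 2418
hung_board_1 0.93 [306.8, 135.0, 329.4, 190.8] 939
hung_board_1 0.9 [276.
[... 1163 characters left out ...]
, 187.9, 338.8, 209.6] 684
hung_board_1 0.81 [212.3, 179.3, 251.8, 203.6] 614
hung_board_1 0.81 [255.8, 187.5, 291.3, 211.6] 591
hung_board_1 0.58 [339.4, 197.9, 381.8, 214.7] 556
row_board_1 0.88 [120.6, 149.1, 160.5, 174.1] 284
row_board_1 0.87 [125.1, 159.9, 162.6, 181.3] 307
row_board_1 0.84 [116.5, 162.1, 160.7, 186.0] 353
row_board_1 0.76 [119.9, 179.4, 163.3, 201.8] 425
row_board_1 0.53 [124.0, 173.9, 161.8, 192.9] 331
pusher 0.64 [117.9, 195.1, 163.0, 211.6] 585
garlic 0.81 [207.6, 246.0, 228.0, 267.0] 313
mug 0.89 [337.9, 225.7, 369.2, 264.6] 592
mug 0.55 [117.4, 193.2, 160.8, 213.5] 576
cream_pot 0.94 [267.5, 249.6, 295.3, 270.5] 479
cream_pot 0.31 [116.3, 152.3, 165.0, 256.7] 3139
```

Run:
```python
import cv2
a=cv2.imread("pics/top0.png")[135:285,100:400]; cv2.imwrite("pics/t0c.png",cv2.resize(a,(798,399),interpolation=cv2.INTER_CUBIC))
a=cv2.imread("pics/scene0.png")[120:330,80:380]; cv2.imwrite("pics/s0c.png",cv2.resize(a,(798,559),interpolation=cv2.INTER_CUBIC))
```

```text
(no output)
```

View pics/t0c.png

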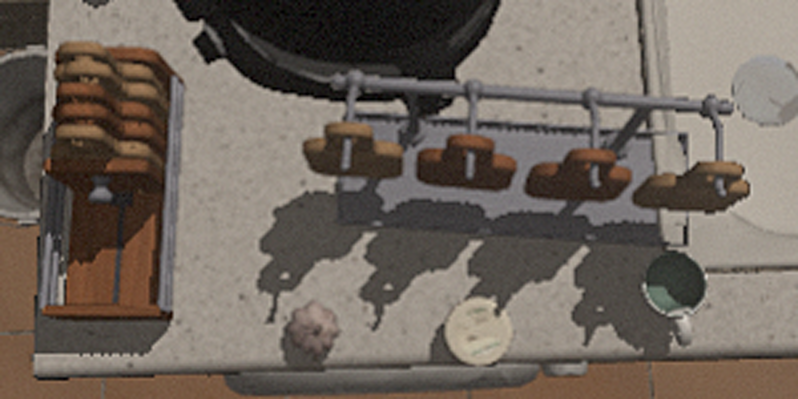

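View pics/s0c.png

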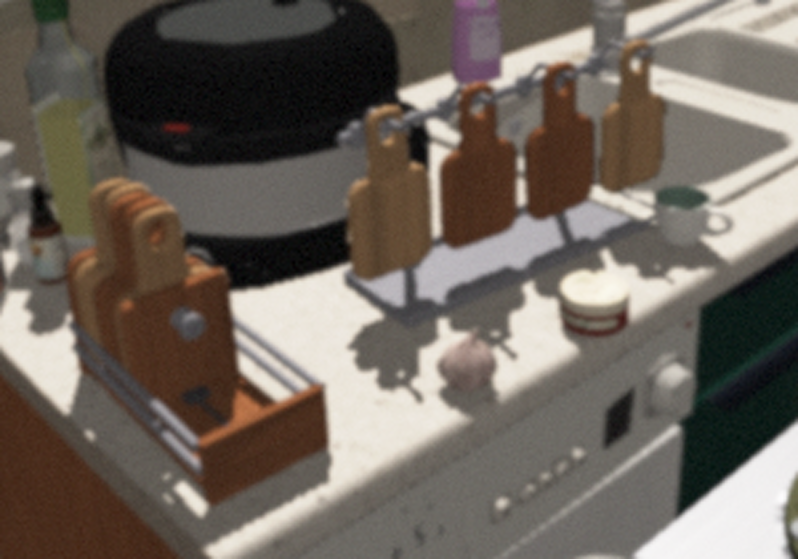

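```bash
cat > h.py <<'E'
from cell import env
import cv2,numpy as np
from scipy.optimize import minimize
np.set_printoptions(precision=4,suppress=True)
def proj(cam,P):
    c=env.get_calibration(cam); E=np.linalg.inv(c["extrinsics"]); p=np.atleast_2d(P)@E[:3,:3].T+E[:3,3]
    s=p[:,:2]/p[:,2:]; s=s*(1+c["k1"]*(s**2).sum(1,keepdims=True))
    return s*[c["fx"],c["fy"]]+[c["cx"],c["cy"]]
def back(cam,uv,z):
    c=env.get_calibration(cam); d=(np.array(uv,float)-[c["cx"],c["cy"]])/[c["fx"],c["fy"]]; s=d.copy()
    for _ in range(8): s=d/(1+c["k1"]*(s@s))
    E=c["extrinsics"]; r=E[:3,:3]@[s[0],s[1],1]; return E[:3,3]+r*(z-E[2,3])/r[2]
def box(x0,x1,y0,y1,z0,z1): return np.array([[x,y,z] for x in(x0,x1) for y in(y0,y1) for z in(z0,z1)])
def board(cx=0,cz=0):   # convex parts, m
    p=[np.vstack([box(-.003,.003,-.044,.044,0,.001),box(-.009,.009,-.044,.044,.016,.088),box(-.004,.004,-.040,.040,.099,.1)]),
       np.vstack([box(-.006,.006,-.02,.02,.1,.152),box(-.004,.004,-.014,.014,.161,.162)])]
    return [q+[cx,0,cz] for q in p]
def place(parts,x,y,z,yaw):
    c,s=np.cos(yaw),np.sin(yaw); R=np.array([[c,-s,0],[s,c,0],[0,0,1]]); return [q@R.T+[x,y,z] for q in parts]
S=3
def mask(cam,parts):
    m=np.zeros((384*S,512*S),np.uint8)
    for q in parts: cv2.fillConvexPoly(m,cv2.convexHull(np.round((proj(cam,q)+.5)*S).astype(np.int32)),1)
    return cv2.resize(m.astype(np.float32),(512,384),interpolation=cv2.INTER_AREA)
def iou(a,b): return np.minimum(a,b).sum()/np.maximum(a,b).sum()
def fit(mk,obs,p0,step):
    f=lambda p:-sum(iou(mask(c,mk(p)),m) for c,m in obs.items())
    p0=np.array(p0,float); sim=np.vstack([p0]+[p0+np.eye(len(p0))[i]*step[i] for i in range(len(p0))])
    r=minimize(f,p0,method="Nelder-Mead",options=dict(initial_simplex=sim,maxiter=250,xatol=1e-4,fatol=1e-4))
    return r.x,-r.fun/len(obs)
def row(n=5): return [q for k in range(n) for q in board(.083-.018*k,.012)]
def rack(w,n=5):
    px=.092-.018*n
    return [box(-.13,.105,-w,w,0,.012),box(.092,.105,-.047,.047,0,.112),box(px-.012,px,-.045,.045,.015,.112)]+row(n)
E
cat > m1.py <<'E'
from h import *
acc={"scene":{}, "top":{}}
rk={}
for cam in acc:
  R=[];U=np.zeros((384,512),np.float32);n=0
  for k in range(3):
    env.read_camera(cam)
    R+=[d for d in env.regions_of(cam,"hung_board_1") if d["confidence"]>.4]
    if k==0:
      for q in("row_board_1",):
        for d in env.regions_of(cam,q):
          if d["confidence"]>.4 and d["rect"][2]<190: U=np.maximum(U,d["region"])
  rk[cam]=U
  for d in R:
    u=(d["rect"][0]+d["rect"][2])/2
    cen=[226,260,290,318] if cam=="scene" else [232,274,318,360]
    i=int(np.argmin(np.abs(np.array(cen)-u)))
    if abs(cen[i]-u)<12 and d["region"].sum()>400: acc[cam].setdefault(i,[]).append(d["region"])
for cam in acc: print(cam,{i:len(v) for i,v in acc[cam].items()})
for i in range(4):
  obs={c:np.mean(acc[c][i],0).astype(np.float32) for c in acc if i in acc[c]}
  u=[232,274,318,360][i]; p=back("top",(u,194),.15)
  print("board",i+1,*fit(lambda q:place(board(),q[0],q[1],.0345,q[2]),obs,[p[0],p[1],0.05],[.02,.02,.2]))
np.savez("rk.npz",**rk)
# row: boards only, handles+bodies above panel are seen from top
p=back("top",(140,176),.15); print("row guess",p)
print("row top",*fit(lambda q:[x for x in place(row(),q[0],q[1],0,q[2])],{"top":rk["top"]},[p[0]-.047,p[1],0],[.02,.02,.1]))
E
python3 m1.py
```

```text
scene {1: 3, 3: 3, 0: 3, 2: 3}
top {1: 2, 3: 3, 0: 3, 2: 2}
board 1 [ 0.5156  0.0579 -0.0404] 0.8685858845710754
board 2 [ 0.5021 -0.0416 -0.0497] 0.8612122535705566
board 3 [ 0.488  -0.14    0.0027] 0.8608630299568176
board 4 [ 0.4746 -0.2411  0.001 ] 0.8543069958686829
row guess [0.5499 0.2625 0.15  ]
row top [ 0.5367  0.2879 -0.1078] 0.5682676434516907
```

```bash
cat > ov.py <<'E'
from h import *
def draw(im,cam,parts,x0,y0,s,col):
    for q in parts:
        h=cv2.convexHull(np.round((proj(cam,q)-[x0,y0]+.5)*s).astype(np.int32)); cv2.polylines(im,[h],True,col,1)
def crop(cam,x0,y0,w,h,s,items,out,img=None):
    im=env.read_camera(cam)[:,:,::-1] if img is None else img
    im=cv2.resize(np.ascontiguousarray(im[y0:y0+h,x0:x0+w]),None,fx=s,fy=s,interpolation=cv2.INTER_CUBIC)
    for parts,col in items: draw(im,cam,parts,x0,y0,s,col)
    cv2.imwrite(out,im)
E
python3 - <<'E'
from ov import *
B=[(.5156,.0579,-.0404),(.5021,-.0416,-.0497),(.488,-.14,.0027),(.4746,-.2411,.001)]
it=[(place(board(),x,y,.0345,a),(0,255,0)) for x,y,a in B]
crop("top",210,140,180,110,4.4,it,"pics/t1.png")
crop("top",105,135,75,130,4.6,[],"pics/t2.png")
crop("scene",90,170,130,150,4,[],"pics/s2.png")
a=cv2.imread("pics/t2.png");b=cv2.imread("pics/s2.png")
H=max(a.shape[0],b.shape[0]); pad=lambda q:cv2.copyMakeBorder(q,0,H-q.shape[0],0,0,0)
o=np.hstack([pad(a),pad(b)]); cv2.imwrite("pics/rk.png",o[:600,:]); print(o.shape,a.shape)
E
```

```text
(600, 865, 3) (598, 345, 3)
```

View pics/t1.png

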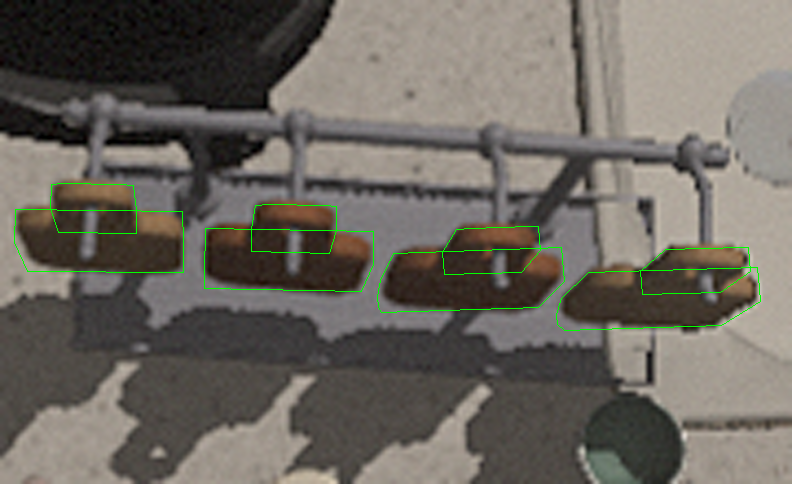

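View pics/rk.png

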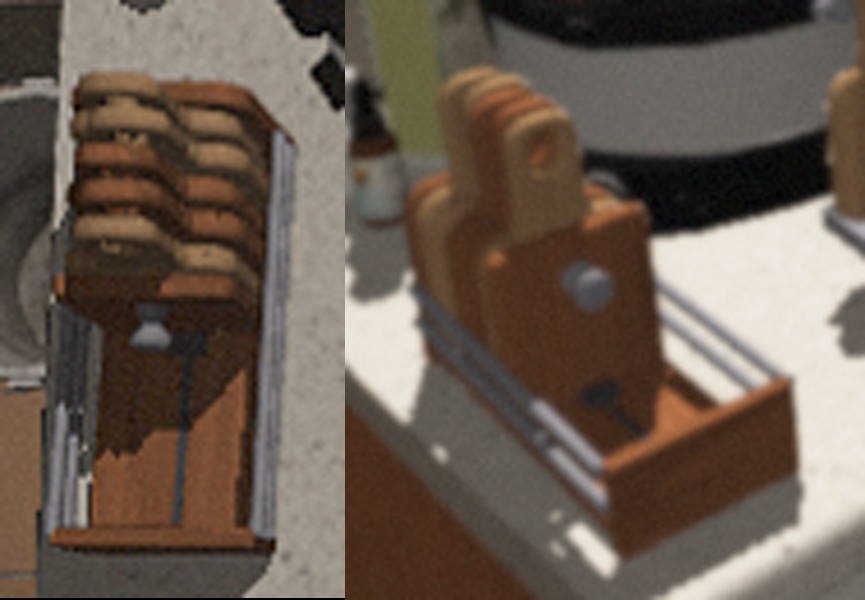

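```bash
cat > m2.py <<'E'
from ov import *
from scipy.optimize import least_squares
T=lambda u,v:(105+u/4.6-.5,135+v/4.6-.5); C=lambda u,v:(90+(u-345)/4-.5,170+v/4-.5)
def pts(q):
    x,y,a,w,h,p=q
    L=[("scene",C(487,262),(-.01,p,.112)),("scene",C(648,207),(-.01,-p,.112)),("scene",C(622,555),(-.13,w,0)),("scene",C(797,475),(-.13,-w,0)),
       ("scene",C(603,470),(-.13,w,h)),("scene",C(790,380),(-.13,-w,h)),("top",T(50,540),(-.13,w,h)),("top",T(273,544),(-.13,-w,h)),
       ("top",T(62,300),(-.01,p,.112)),("top",T(250,302),(-.01,-p,.112))]
    return L
def res(q):
    o=[]
    for c,uv,P in pts(q):
        W=place([np.array([P])],q[0],q[1],0,q[2])[0]; o.append(proj(c,W)[0]-uv)
    return np.ravel(o)
r=least_squares(res,[.53,.27,-.05,.055,.06,.045],loss="soft_l1",f_scale=1)
print(r.x); print(r.fun.reshape(-1,2) if len(r.fun)==20 else res(r.x).reshape(-1,2))
q=r.x; parts=place(rack(q[3]),q[0],q[1],0,q[2])
np.save("rack.npy",q)
crop("top",105,135,75,130,4.6,[(parts,(0,255,0))],"pics/t3.png")
crop("scene",90,170,130,150,4,[(parts,(0,255,0))],"pics/s3.png")
a=cv2.imread("pics/t3.png");b=cv2.imread("pics/s3.png"); a=cv2.copyMakeBorder(a,0,b.shape[0]-a.shape[0],0,0,0)
cv2.imwrite("pics/rk3.png",cv2.resize(np.hstack([a,b]),(796,552)))
# rail and cooker
H=[back("top",(210+u/4.4-.5,140+v/4.4-.5),.158) for u,v in((100,105),(298,122),(494,137),(692,152))]
print(np.array(H)); d=H[0]-H[3]; print("stand yaw",np.degrees(np.arctan2(-d[0],d[1])))
for u,v in((20,130),(130,120),(250,165),(330,10)):
    print([back("top",(210+u/4.4,140+v/4.4),z)[:2] for z in(0,.1,.2,.25)])
E
python3 m2.py
```

```text
[ 0.5171  0.2801 -0.0609  0.0521  0.0564  0.0461]
[[ 0.8099 -0.3666]
 [ 0.7067 -1.5295]
 [-0.4466  1.6696]
 [ 0.8054 -0.7344]
 [ 0.5652 -0.4805]
 [ 0.4458  0.4849]
 [ 0.2589  0.0414]
 [-4.2907  0.3679]
 [-2.0359 -1.9348]
 [-2.9364 -1.1865]]
[[ 0.5711  0.0542  0.158 ]
 [ 0.559  -0.0469  0.158 ]
 [ 0.548  -0.1467  0.158 ]
 [ 0.537  -0.2467  0.158 ]]
stand yaw -6.471882975363579
[array([0.6042, 0.1085]), array([0.5748, 0.0994]), array([0.5455, 0.0904]), array([0.5308, 0.0858])]
[array([0.6085, 0.0423]), array([0.5787, 0.0395]), array([0.549 , 0.0367]), array([0.5341, 0.0353])]
[array([ 0.5783, -0.0288]), array([ 0.5514, -0.0249]), array([ 0.5245, -0.021 ]), array([ 0.511, -0.019])]
[array([ 0.6747, -0.0812]), array([ 0.6386, -0.0723]), array([ 0.6026, -0.0634]), array([ 0.5846, -0.059 ])]
```

View pics/rk3.png

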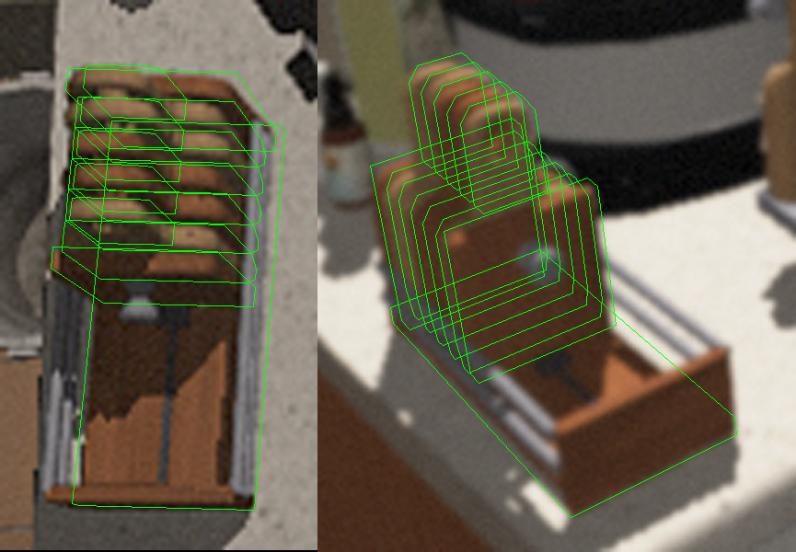

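```bash
cat > m3.py <<'E'
import m2
from m2 import *
print("----")
for cams in(("top",),("scene",),("top","scene")):
  for w,h in((.056,.056),(.058,.056),(.06,.06)):
    def f(q):
        o=[]
        for c,uv,P in pts([q[0],q[1],q[2],w,h,.0455]):
            if c in cams: o.append(proj(c,place([np.array([P])],q[0],q[1],0,q[2])[0])[0]-uv)
        return np.ravel(o)
    s=least_squares(f,[.53,.27,-.05]); print(cams,w,h,s.x,round(2*s.cost,2)); 
    if w==.058: print(s.fun.reshape(-1,2).round(1).tolist())
E
python3 m3.py | sed -n '/----/,$p'
```

```text
----
('top',) 0.056 0.056 [ 0.5153  0.2749 -0.06  ] 5.47
('top',) 0.058 0.056 [ 0.5153  0.2749 -0.0604] 4.8
[[0.0, 0.7], [0.5, 1.1], [0.5, -1.2], [-0.9, -0.5]]
('top',) 0.06 0.06 [ 0.5152  0.2746 -0.0558] 6.64
('scene',) 0.056 0.056 [ 0.5182  0.2823 -0.0396] 26.1
('scene',) 0.058 0.056 [ 0.5184  0.2826 -0.0325] 46.01
[[0.0, -0.0], [-1.1, -1.5], [-2.6, 2.9], [2.8, -2.8], [-1.6, 0.9], [2.6, -1.3]]
('scene',) 0.06 0.06 [ 0.5169  0.2838 -0.027 ] 78.79
('top', 'scene') 0.056 0.056 [ 0.5174  0.2791 -0.0548] 52.0
('top', 'scene') 0.058 0.056 [ 0.5175  0.2792 -0.0508] 71.69
[[1.5, -0.6], [0.6, -1.7], [-2.2, 2.6], [3.8, -2.6], [-1.2, 0.5], [3.5, -1.1], [-1.3, 0.1], [-0.8, 0.0], [-1.4, -1.9], [-2.8, -1.6]]
('top', 'scene') 0.06 0.06 [ 0.5169  0.2796 -0.0467] 110.99
```

Run:
```python
from h import *
k=2.66
S=lambda u,v:(80+u/k-.5,120+v/k-.5); T=lambda u,v:(100+u/k-.5,135+v/k-.5)
for p in((125,245),(210,283),(300,270),(345,255)): print("base",p,back("scene",S(*p),0))
print("scene mid-lid seam front (160,165)",[back("scene",S(160,165),z) for z in(.1,.15,.2,.25)])
print("scene grey right edge (345,150),(400,60)",[back("scene",S(345,150),z) for z in(.1,.15,.2)])
for p in((240,75),(300,92),(350,98),(440,80),(495,20)): print("top",p,[back("top",T(*p),z)[:2] for z in(.05,.1,.15,.2,.25)])
```

```text
base (125, 245) [ 0.8054  0.188  -0.    ]
base (210, 283) [0.6708 0.1663 0.    ]
base (300, 270) [0.6284 0.0877 0.    ]
base (345, 255) [0.6209 0.0365 0.    ]
scene mid-lid seam front (160,165) [array([0.7531, 0.1601, 0.1   ]), array([0.6467, 0.2122, 0.15  ]), array([0.5402, 0.2643, 0.2   ]), array([0.4338, 0.3165, 0.25  ])]
scene grey right edge (345,150),(400,60) [array([0.6478, 0.0072, 0.1   ]), array([0.5531, 0.0765, 0.15  ]), array([0.4585, 0.1458, 0.2   ])]
top (240, 75) [array([0.6093, 0.1664]), array([0.5937, 0.1587]), array([0.578 , 0.1511]), array([0.5623, 0.1434]), array([0.5467, 0.1358])]
top (300, 92) [array([0.5909, 0.1097]), array([0.5761, 0.1048]), array([0.5614, 0.1   ]), array([0.5466, 0.0952]), array([0.5319, 0.0904])]
top (350, 98) [array([0.5836, 0.0625]), array([0.5692, 0.06  ]), array([0.5548, 0.0575]), array([0.5404, 0.055 ]), array([0.526 , 0.0526])]
top (440, 80) [array([ 0.5988, -0.0233]), array([ 0.5836, -0.0215]), array([ 0.5685, -0.0197]), array([ 0.5534, -0.0179]), array([ 0.5382, -0.0161])]
top (495, 20) [array([ 0.6573, -0.0783]), array([ 0.6392, -0.0738]), array([ 0.6212, -0.0693]), array([ 0.6031, -0.0647]), array([ 0.5851, -0.0602])]
```

```bash
cat > g.py <<'E'
import sys
from h import *
from scipy.spatial.transform import Rotation as Ro
def go(x,y,z,yaw,pr=True):
    o=env.get_obs(); R=Ro.from_euler("xyz",o["tool_rot"],degrees=True)
    D=Ro.from_euler("xyz",[180,0,yaw],degrees=True); rv=(R.inv()*D).as_rotvec()
    d=D.inv().apply(np.array([x,y,z])-o["tool_pos"])*1000   # shift in tool axes AFTER the turn
    print("t",o["time_s"],"pos",o["tool_pos"],"rot",o["tool_rot"],"F",o["force"],"w",round(o["grip_width"],4))
    print("turn",rv,"then shift mm",d.round(1))
if __name__=="__main__": go(*map(float,sys.argv[1:5]))
E
python3 g.py .5156 .0579 .30 176.5
```

```text
t 1.95 pos [0.2344 0.6063 0.2226] rot [179.9947   0.0036 158.8707] F [ 0.0966 -0.0123 -0.3022] w 0.0873
turn [ 0.0001  0.0001 -0.3077] then shift mm [-314.2 -530.2  -77.4]
```

send_rows --pt "60 0 0 -20 0 0 -0.1" --pt "60 0 0 -30 0 0 -0.1" --pt "60 0 0 -27 0 0 -0.1077" --pt "60 -20 -33 0 0 0 0" --pt "60 -20 -33 0 0 0 0" --pt "60 -20 -33 0 0 0 0" --pt "60 -20 -33 0 0 0 0" --pt "60 -20 -33 0 0 0 0" --pt "60 -20 -33 0 0 0 0" --pt "60 -20 -33 0 0 0 0" --pt "60 -20 -33 0 0 0 0"

```text
time_s: 3.05
tool_pos: [0.3785, 0.3315, 0.2998]
tool_rot: [180.0, 0.0, 176.5]
force: [0.8, 1.3, -0.5]
grip_width: 0.0603
```

send_rows --pt "60 -20 -33 0 0 0 0" --pt "60 -20 -33 0 0 0 0" --pt "60 -20 -33 0 0 0 0" --pt "60 -20 -33 0 0 0 0" --pt "60 -20 -33 0 0 0 0" --pt "60 -20 -33 0 0 0 0" --pt "60 -20 -33 0 0 0 0" --pt "60 -14 -33 0 0 0 0" --pt "60 0 0 0 0 0 0" --pt "60 0 0 0 0 0 0"

```text
time_s: 4.05
tool_pos: [0.5156, 0.0594, 0.2997]
tool_rot: [180.0, 0.0, 176.4]
force: [0.1, 0.4, 0.7]
grip_width: 0.0598
```

```bash
python3 g.py .5156 .0579 .152 176.5
python3 - <<'E'
from ov import *
crop("top",200,140,150,110,5.2,[],"pics/t4.png")
E
```

```text
t 4.05 pos [0.5156 0.0594 0.2997] rot [179.9637   0.0014 176.3709] F [0.0745 0.4363 0.7009] w 0.0598
turn [ 0.0006  0.     -0.0023] then shift mm [ -0.1  -1.5 147.7]
```

View pics/t4.png

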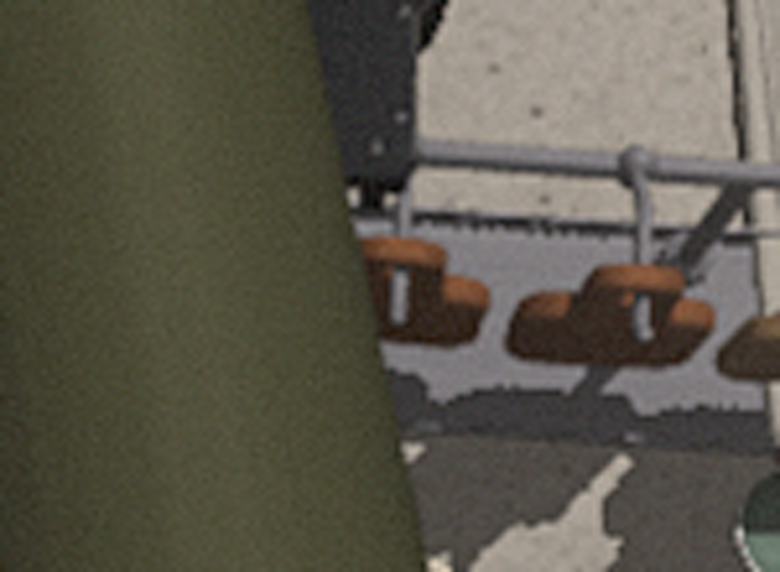

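send_rows --pt "60 0 -1.5 30 0 0 0" --pt "60 0 0 30 0 0 0" --pt "60 0 0 20 0 0 0" --pt "60 0 0 15 0 0 0" --pt "60 0 0 15 0 0 0" --pt "60 0 0 0 0 0 0"

```text
time_s: 4.7
tool_pos: [0.5136, 0.0603, 0.1875]
tool_rot: [-180.0, -0.2, 176.7]
force: [-0.5, 1.3, 0.1]
grip_width: 0.06
```

Run:
```python
from ov import *
crop("scene",180,90,180,140,4.4,[(place(board(),.5156,.0579,.0345,-.04),(0,255,0))],"pics/s4.png")
```

```text
(no output)
```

View pics/s4.png

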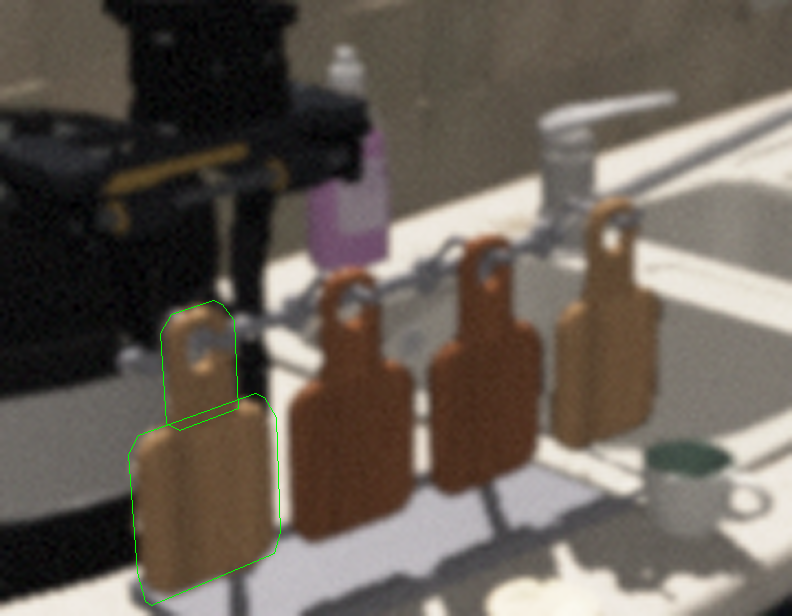

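send_rows --pt "60 -1 -1 12 0 0 0" --pt "60 -1 -1 12 0 0 0" --pt "60 0 0 11 0 0 0" --pt "60 0 0 0 0 0 0" --pt "38 0 0 0 0 0 0" --pt "36 0 0 0 0 0 0" --pt "36 0 0 0 0 0 0" --pt "36 0 0 0 0 0 0" --grip_force 45

```text
time_s: 5.55
tool_pos: [0.5176, 0.0566, 0.155]
tool_rot: [180.0, 0.1, 176.5]
force: [0.1, 0.2, 1.0]
grip_width: 0.0399
```

```bash
python3 g.py .46 .0579 .165 176.5
python3 - <<'E'
from ov import *
crop("scene",180,90,180,140,4.4,[],"pics/s5.png")
E
```

```text
t 5.55 pos [0.5176 0.0566 0.155 ] rot [179.974    0.0513 176.5061] F [0.0979 0.1601 0.9936] w 0.0399
turn [0.0005 0.0009 0.0001] then shift mm [ 57.6  -2.3 -10. ]
```

View pics/s5.png

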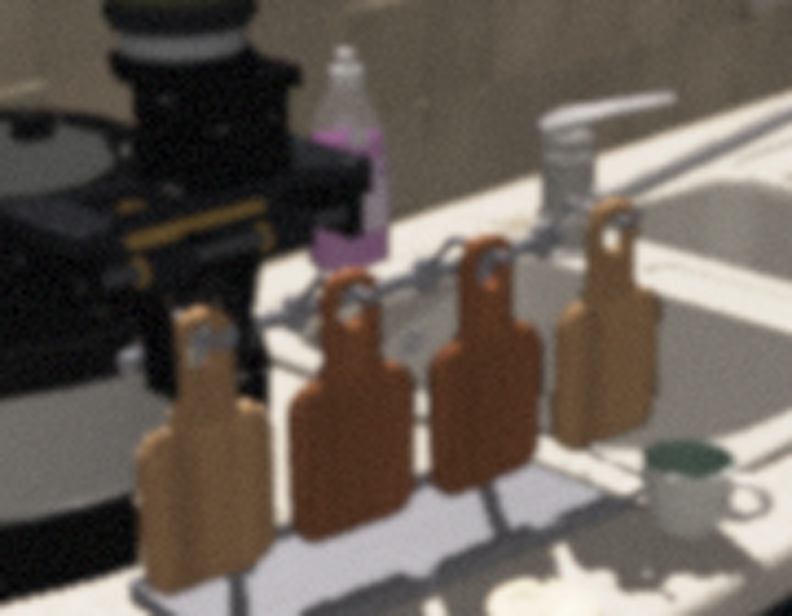

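send_rows --pt "36 0 0 -5 0 0 0" --pt "36 0 0 -5 0 0 0" --pt "36 0 0 -3 0 0 0" --pt "36 0 0 0 0 0 0" --pt "36 0 0 0 0 0 0"

```text
time_s: 6.1
tool_pos: [0.5173, 0.0565, 0.1676]
tool_rot: [180.0, 0.0, 176.5]
force: [-0.4, -0.5, -1.2]
grip_width: 0.0396
```

send_rows --pt "36 8 0.4 0 0 0 0" --pt "36 12 0.6 0 0 0 0" --pt "36 15 0.8 0 0 0 0" --pt "36 15 0.8 0 0 0 0" --pt "36 12 0.6 0 0 0 0" --pt "36 0 0 0 0 0 0"

```text
time_s: 6.7
tool_pos: [0.4538, 0.0639, 0.1675]
tool_rot: [180.0, -0.0, 176.6]
force: [-0.1, 0.0, -1.2]
grip_width: 0.0395
```

```bash
python3 - <<'E'
from ov import *
crop("scene",180,90,180,140,4.4,[],"pics/s6.png")
E
python3 g.py .45 .07 .33 176.5
```

```text
t 6.75 pos [0.455  0.0638 0.1677] rot [179.9529   0.0338 176.5498] F [-0.1838  0.1029 -1.0462] w 0.0396
turn [0.0008 0.0006 0.0009] then shift mm [   5.4    5.9 -162.3]
```

View pics/s6.png

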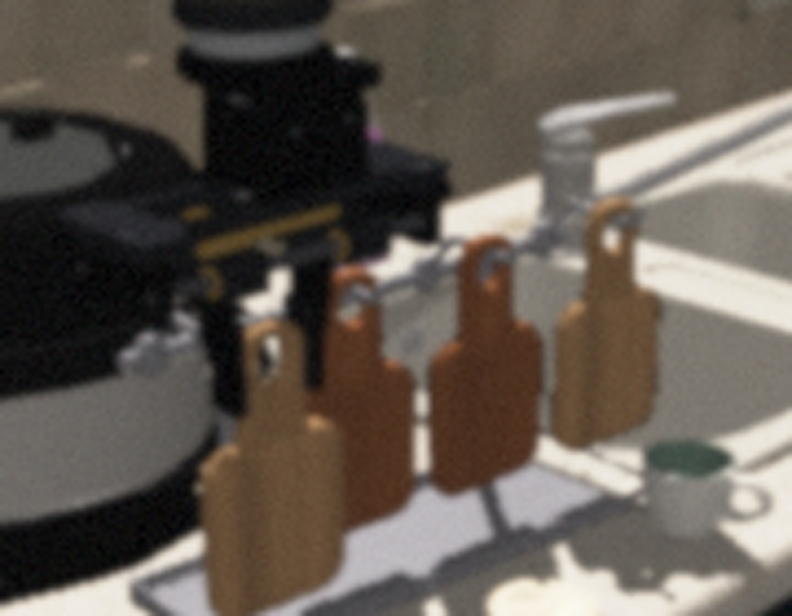

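send_rows --pt "36 0 0 -25 0 0 0" --pt "36 0 0 -35 0 0 0" --pt "36 0 0 -35 0 0 0" --pt "36 0 0 -35 0 0 0" --pt "36 0 0 -30 0 0 0" --pt "36 0 0 0 0 0 0"

```text
time_s: 7.35
tool_pos: [0.4583, 0.0637, 0.3321]
tool_rot: [179.8, 0.5, 176.5]
force: [0.8, -0.1, -1.9]
grip_width: 0.0397
```

```bash
python3 g.py .590 .2726 .325 176.6
```

```text
t 7.35 pos [0.4583 0.0637 0.3321] rot [179.8296   0.458  176.4716] F [ 0.782  -0.0772 -1.8741] w 0.0397
turn [ 0.003   0.008  -0.0022] then shift mm [-119.1  216.3    7.1]
```

send_rows --pt "36 0 20 0 0 0 0" --pt "36 0 35 0 0 0 0" --pt "36 0 35 0 0 0 0" --pt "36 0 35 0 0 0 0" --pt "36 -20 35 0 0 0 0" --pt "36 -30 35 0 0 0 0" --pt "36 -30 21 2 0 0 0" --pt "36 -25 0 2 0 0 0" --pt "36 -14 0 2 0 0 0" --pt "36 0 0 0 0 0 0" --pt "36 0 0 0 0 0 0"

```text
time_s: 8.45
tool_pos: [0.5873, 0.2716, 0.3202]
tool_rot: [-179.9, -0.1, 176.5]
force: [-0.1, 1.5, -1.6]
grip_width: 0.0399
```

```bash
python3 g.py .590 .2726 .325 176.6
python3 - <<'E'
from ov import *
o=env.get_obs(); p=o["tool_pos"]; a=np.radians(o["tool_rot"][2]-180)
b=place(board(),p[0],p[1],p[2]-.1205,a)
rp=place(rack(.056),.516,.277,0,-.06)
crop("scene",75,110,135,150,4,[(b,(0,255,0)),(rp[-10:],(255,255,0))],"pics/s7.png")
crop("top",85,110,120,150,4,[(b,(0,255,0)),(rp[-10:],(255,255,0))],"pics/t7.png")
crop("scene",75,110,135,150,4,[],"pics/s7r.png")
cv2.imwrite("pics/h7.png",cv2.resize(np.hstack([cv2.imread("pics/t7.png")[:,:250],cv2.imread("pics/s7r.png")]),(790,600)))
E
```

```text
t 8.45 pos [0.5873 0.2716 0.3202] rot [-179.9347   -0.1111  176.4698] F [-0.1233  1.4523 -1.6187] w 0.0399
turn [-0.0011 -0.0019 -0.0023] then shift mm [-2.6  1.2 -4.8]
```

View pics/h7.png

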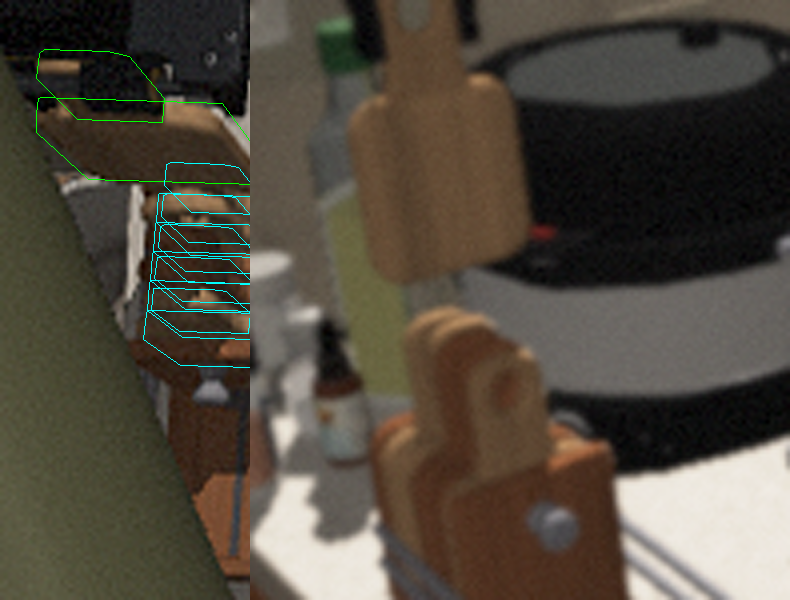

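```bash
cat > m4.py <<'E'
from h import *
env.read_camera("scene"); U=np.zeros((384,512),np.float32)
for q in("row_board_1","pusher","board_rack"):
    for d in env.regions_of("scene",q):
        r=d["rect"]
        if d["confidence"]>.3 and r[2]<215 and r[0]>95 and r[1]>180: U=np.maximum(U,d["region"]); print(q,round(d["confidence"],2),np.round(r))
U=cv2.morphologyEx(U,cv2.MORPH_CLOSE,np.ones((5,5))); 
vlim=234; U[vlim:]=0
panels=lambda n=5:[box(.092,.104,-.0455,.0455,.02,.112),box(.08-.018*n,.092-.018*n,-.0455,.0455,.02,.112)]
def ms(q): m=mask("scene",place(row()+panels(),q[0],q[1],0,q[2])); m[vlim:]=0; return m
T=np.load("rk.npz")["top"].astype(np.float32); T=cv2.morphologyEx(T,cv2.MORPH_CLOSE,np.ones((5,5)))
def mt(q): return np.clip(mask("top",place(row(),q[0],q[1],0,q[2]))-mask("top",place(panels()[1:],q[0],q[1],0,q[2])),0,1)
def run(f,n):
    best=None
    for y in(.270,.28):
        p0=np.array([.516,y,-.06]); sim=np.vstack([p0]+[p0+np.eye(3)[i]*[.01,.01,.06][i] for i in range(3)])
        r=minimize(f,p0,method="Nelder-Mead",options=dict(initial_simplex=sim,xatol=1e-4,fatol=1e-5)); 
        if best is None or r.fun<best.fun: best=r
    print(n,best.x,best.fun)
run(lambda q:-iou(ms(q),U),"scene"); run(lambda q:-iou(mt(q),T),"top"); run(lambda q:-iou(ms(q),U)-iou(mt(q),T),"both")
# held board
o=env.get_obs(); p=o["tool_pos"]; R=[d for d in env.regions_of("scene","hung_board_1") if d["rect"][0]<220]
for d in R[:1]:
    print("held",d["confidence"],d["rect"])
    b=place(board()[:1],0,0,0,np.radians(o["tool_rot"][2]-180)); m=d["region"].astype(np.float32); 
    v=int(proj("scene",[p[0],p[1],p[2]-.0305])[0][1]); print("v",v); m[:v]=0
    def f(q):
        k=mask("scene",[b[0]+[p[0]+q[0],p[1]+q[1],p[2]-.1205]]); k[:v]=0; return -iou(k,m)
    r=minimize(f,[0,0],method="Nelder-Mead",options=dict(initial_simplex=[[0,0],[.01,0],[0,.01]])); print("held offset rel tcp",r.x,r.fun)
E
python3 m4.py
```

```text
row_board_1 0.91 [106. 187. 124. 246.]
row_board_1 0.72 [128. 202. 156. 234.]
row_board_1 0.72 [120. 196. 158. 251.]
row_board_1 0.53 [113. 190. 137. 251.]
row_board_1 0.46 [117. 192. 131. 227.]
pusher 0.89 [124. 221. 173. 273.]
board_rack 0.94 [103. 216. 201. 310.]
board_rack 0.68 [114. 194. 136. 231.]
scene [ 0.5065  0.2904 -0.0847] -0.955532968044281Traceback (most recent call last):
  File "m4.py", line 20, in <module>
    run(lambda q:-iou(ms(q),U),"scene"); run(lambda q:-iou(mt(q),T),"top"); run(lambda q:-iou(ms(q),U)-iou(mt(q),T),"both")
                                         ~~~^^^^^^^^^^^^^^^^^^^^^^^^^^^^^^
  File "m4.py", line 17, in run
    r=minimize(f,p0,method="Nelder-Mead",options=dict(initial_simplex=sim,xatol=1e-4,fatol=1e-5));
    res = _minimize_neldermead(fun, x0, args, callback, bounds=bounds,
                               **options)
    fsim[k] = func(sim[k])
              ~~~~^^^^^^^^
    fx = function(np.copy(x), *(wrapper_args + args))
  File "m4.py", line 20, in <lambda>
    run(lambda q:-iou(ms(q),U),"scene"); run(lambda q:-iou(mt(q),T),"top"); run(lambda q:-iou(ms(q),U)-iou(mt(q),T),"both")
                                                           ~~^^^
  File "m4.py", line 12, in mt
    def mt(q): return np.clip(mask("top",place(row(),q[0],q[1],0,q[2]))-mask("top",place(panels()[1:],q[0],q[1],0,q[2])),0,1)
                                                                        ~~~~^^^^^^^^^^^^^^^^^^^^^^^^^^^^^^^^^^^^^^^^^^^^
  File "h.py", line 23, in mask
    for q in parts: cv2.fillConvexPoly(m,cv2.convexHull(np.round((proj(cam,q)+.5)*S).astype(np.int32)),1)
                                                                  ~~~~^^^^^^^
  File "h.py", line 6, in proj
    c=env.get_calibration(cam); E=np.linalg.inv(c["extrinsics"]); p=np.atleast_2d(P)@E[:3,:3].T+E[:3,3]
ValueError: time passes only in moves, steps and waits
```

```bash
python3 - <<'E'
s=open("h.py").read()
s=s.replace("def proj(","CAL={c:env.get_calibration(c) for c in('scene','top')}\ndef proj(",1).replace("c=env.get_calibration(cam);","c=CAL[cam];")
open("h.py","w").write(s)
E
python3 m4.py
```

```text
row_board_1 0.85 [124. 198. 159. 258.]
row_board_1 0.85 [109. 188. 126. 246.]
row_board_1 0.61 [115. 191. 136. 230.]
row_board_1 0.57 [116. 190. 138. 250.]
row_board_1 0.52 [120. 195. 156. 248.]
board_rack 0.79 [104. 212. 203. 312.]
scene [ 0.5085  0.288  -0.0608] -0.9597582817077637
top [0.5195 0.2781 0.0942] -0.7267962098121643
both [ 0.5175  0.2848 -0.0504] -1.6275708675384521
```

Run:
```python
from h import *
T=lambda u,v:(105+u/4.6-.5,135+v/4.6-.5)
for n,u,v,z in(("panel c",156,300,.112),("panelL",62,300,.112),("panelR",250,300,.112),("lipL",50,540,.056),("lipR",273,540,.056),("rodR far",291,140,.054),("rodR near",274,530,.054),("rodL near",46,530,.054)):
    print(n,back("top",T(u,v),z))
im=cv2.imread("pics/top0.png").astype(int)
for v in(238,245,252): print(v,[tuple(im[v,u]) [2] for u in range(108,172)])
for v in(198,):print(v,[tuple(im[v,u])[2] for u in range(108,172)])
```

```text
panel c [0.5037 0.275  0.112 ]
panelL [0.5052 0.3218 0.112 ]
panelR [0.5023 0.2279 0.112 ]
lipL [0.3907 0.3407 0.056 ]
lipR [0.3868 0.226  0.056 ]
rodR far [0.6038 0.2207 0.054 ]
rodR near [0.3921 0.226  0.054 ]
rodL near [0.3961 0.3437 0.054 ]
238 [np.int64(119), np.int64(124), np.int64(121), np.int64(120), np.int64(124), np.int64(119), np.int64(56), np.int64(72), np.int64(119), np.int64(134), np.int64(99), np.int64(95), np.int64(134), np.int64(99), np.int64(101), np.int64(107), np.int64(172), np.int64(106), np.int64(115), np.int64(116), np.int64(125), np.int64(126), np.int64(126), np.int64(127), np.int64(119), np.int64(111), np.int64(114), np.int64(113), np.int64(112), np.int64(111), np.int64(120), np.int64(112), np.int64(109), np.int64(118), np.int64(119), np.int64(65), np.int64(51), np.int64(108), np.int64(117), np.int64(120), np.int64(115), np.int64(126), np.int64(123), np.int64(118), np.int64(116), np.int64(121), np.int64(116), np.int64(125), np.int64(115), np.int64(71), np.int64(53), np.int64(50), np.int64(97), np.int64(129), np.int64(114), np.int64(128), np.int64(110), np.int
[... 2238 characters left out ...]
56), np.int64(61), np.int64(53), np.int64(52), np.int64(57), np.int64(59), np.int64(66), np.int64(59), np.int64(56), np.int64(58), np.int64(61), np.int64(54), np.int64(53), np.int64(58), np.int64(56), np.int64(64), np.int64(70), np.int64(118), np.int64(123), np.int64(109), np.int64(110), np.int64(105), np.int64(111), np.int64(108), np.int64(103), np.int64(114), np.int64(112), np.int64(107), np.int64(107), np.int64(119), np.int64(108), np.int64(101), np.int64(77), np.int64(65), np.int64(60), np.int64(64), np.int64(63), np.int64(62), np.int64(59), np.int64(85), np.int64(124), np.int64(121), np.int64(113), np.int64(113), np.int64(114), np.int64(152), np.int64(153), np.int64(157), np.int64(160)]
```

Run:
```python
from h import *
im=cv2.imread("pics/top0.png").astype(int)
for v in range(146,194): print(v, im[v,125:136].mean(0).round().astype(int)[::-1], back("top",(130,v),.174)[:2])
for k in range(1,6):
  for x0,y0,a in((.517,.2793,-.033),(.511,.286,-.06)):
    q=place([np.array([[.083-.018*(5-k)-.004,0,.174],[.083-.018*(5-k)+.004,0,.174],[.083-.018*(5-k)-.006,0,.162]])],x0,y0,0,a)[0]; print(k,proj("top",q).ravel())
```

```text
146 [158 149 139] [0.613 0.28 ]
147 [159 150 139] [0.6107 0.28  ]
148 [160 152 142] [0.6084 0.2799]
149 [163 155 147] [0.606  0.2798]
150 [150 133 117] [0.6037 0.2797]
151 [141 110  80] [0.6013 0.2796]
152 [139 107  76] [0.599  0.2796]
153 [138 107  77] [0.5967 0.2795]
154 [109  84  61] [0.5944 0.2794]
155 [68 53 39] [0.592  0.2793]
156 [87 67 49] [0.5897 0.2793]
157 [94 74 53] [0.5874 0.2792]
158 [128  99  71] [0.5851 0.2791]
159 [137 106  76] [0.5827 0.279 ]
160 [134 103  74] [0.5804 0.2789]
161 [128  99  71] [0.5781 0.2789]
162 [94 74 53] [0.5758 0.2788]
163 [55 43 32] [0.5735 0.2787]
164 [67 52 38] [0.5712 0.2786]
165 [80 63 45] [0.5689 0.2785]
166 [112  74  51] [0.5666 0.2785]
167 [127  81  53] [0.5643 0.2784]
168 [125  80  52] [0.562  0.2783]
169 [115  74  48] [0.5597 0.2782]
170 [84 53 35] [0.5574 0.2781]
171 [52 35 25] [0.5552 0.2781]
172 [52 34 22] [0.5529 0.278 ]
173 [68 45 29] [0.5506 0.2779]
174 [109  70  46] [0.5483 0.2778]
175 [128  82  53] [0.546  0.2777]
176 [125  79  52] [0.5438 0.2777]
177 [116  74  50] [0.5415 0.2776]
178 [79 51 33] [0.5392 0.2775]
179 [45 29 21] [
[... 340 characters left out ...]
 [54 42 32] [0.5122 0.2765]
191 [52 41 30] [0.5099 0.2765]
192 [50 39 28] [0.5077 0.2764]
193 [58 45 34] [0.5055 0.2763]
1 [129.0284 184.7633 129.2831 181.2112 130.5725 186.9678]
1 [125.9069 187.5255 126.2686 183.9637 127.4676 189.6993]
2 [129.5991 176.7904 129.8501 173.2691 131.1305 179.0836]
2 [126.7176 179.5308 127.0744 176.     128.2624 181.7936]
3 [130.1614 168.8863 130.4087 165.395  131.6803 171.2666]
3 [127.5175 171.6056 127.8697 168.1052 129.0468 173.956 ]
4 [130.7155 161.0493 130.9592 157.5874 132.2222 163.5155]
4 [128.3071 163.7483 128.6547 160.2775 129.8211 166.1849]
5 [131.2616 153.278  131.5017 149.8448 132.7563 155.8287]
5 [129.0864 155.9573 129.4296 152.5156 130.5856 158.4789]
```

```bash
python3 - <<'E'
from h import *
im=cv2.imread("pics/top0.png").astype(int)
for v in(152,160,168,176,183,184): print(v,[int(x) for x in im[v-1:v+1,112:152].mean(0)[:,2]])
for k in(1,4):
    q=place([np.array([[.083-.018*(5-k),s*.014,.174] for s in(1,-1)]+[[.083-.018*(5-k),s*.02,.164] for s in(1,-1)])],.516,.2793,0,-.033)[0]; print(k,proj("top",q).tolist())
o=env.get_obs(); R=[]
env.read_camera("scene")
print([ (round(d["confidence"],2),d["rect"]) for d in env.regions_of("scene","hung_board_1")])
p=o["tool_pos"]; b=place(board(),p[0],p[1],p[2]-.1205,np.radians(o["tool_rot"][2]-180)); pr=proj("scene",b[0]); print(pr.min(0),pr.max(0))
E
python3 g.py .590 .2768 .305 178.1
```

```text
152 [92, 89, 97, 102, 86, 64, 162, 162, 168, 169, 112, 111, 112, 119, 133, 132, 139, 140, 140, 141, 148, 146, 148, 152, 146, 142, 150, 157, 153, 150, 152, 151, 141, 132, 138, 154, 156, 152, 156, 153]
160 [65, 61, 66, 62, 63, 100, 166, 164, 162, 80, 96, 112, 85, 96, 115, 130, 140, 135, 141, 143, 141, 147, 151, 152, 148, 147, 142, 137, 114, 70, 57, 74, 108, 109, 129, 145, 144, 141, 141, 146]
168 [58, 58, 63, 57, 67, 168, 160, 157, 167, 78, 76, 109, 121, 123, 127, 134, 134, 128, 132, 136, 126, 117, 114, 112, 107, 100, 78, 58, 51, 52, 52, 55, 53, 69, 114, 115, 133, 150, 151, 153]
176 [49, 50, 52, 49, 62, 174, 170, 137, 39, 42, 54, 82, 108, 120, 119, 126, 132, 132, 128, 128, 138, 131, 120, 115, 116, 111, 101, 84, 57, 48, 39, 59, 82, 83, 124, 130, 126, 130, 133, 129]
183 [52, 47, 42, 46, 106, 178, 97, 71, 45, 68, 101, 114, 122, 128, 130, 139, 132, 136, 138, 143, 138, 143, 139, 144, 120, 87, 57, 40, 40, 44, 37, 47, 64, 83, 85, 126, 126, 134, 137, 134]
184 [49, 46, 51, 70, 117, 158, 68, 72, 46, 87, 113, 117, 129, 137, 136, 145, 144, 146, 147, 153, 149, 152, 151, 154, 144, 128, 94, 59, 41, 46, 37, 44, 58, 73, 77, 116, 126, 125, 124, 126]
1 [[122.66802116980884, 183.40726348013527], [135.60311130382914, 183.45143582287426], [121.33238043299767, 184.51889246700335], [139.61058725436803, 184.57992507077367]]
4 [[124.43562533404238, 159.71785365299348], [137.20138165248835, 159.78029074888303], [123.10045738199557, 161.06206727633798], [141.14176859174304, 161.14845879957693]]
[(0.93, [242.7, 146.7, 273.1, 214.2]), (0.91, [274.7, 144.8, 301.4, 203.0]), (0.65, [100.6, 103.8, 144.7, 181.8]), (0.64, [206.7, 135.4, 323.5, 241.3]), (0.58, [305.4, 133.5, 328.2, 191.9])]
[ 96.6709 126.2352] [145.0915 181.9299]
t 9.15 pos [0.5876 0.2718 0.3216] rot [179.993    0.0054 176.502 ] F [ 0.3099 -0.0047 -0.7541] w 0.0395
turn [ 0.0001  0.0001 -0.0279] then shift mm [-2.3  5.1 16.6]
```

send_rows --pt "36 0 0 0 0 0 -0.028" --pt "36 -3.3 5 0 0 0 0" --pt "36 0 0 8 0 0 0" --pt "36 0 0 8 0 0 0" --pt "36 0 0 4 0 0 0" --pt "36 0 0 0 0 0 0" --pt "36 0 0 0 0 0 0"

```text
time_s: 9.85
tool_pos: [0.591, 0.2766, 0.3015]
tool_rot: [-180.0, -0.0, 178.1]
force: [0.4, -0.3, -1.0]
grip_width: 0.0396
```

```bash
python3 g.py .591 .2768 .300 178.1
python3 - <<'E'
from ov import *
p=env.get_obs()["tool_pos"]; b=place(board(),p[0],p[1],p[2]-.1205,-.033)
rp=place(row(),.516,.2793,0,-.033)
crop("scene",85,120,90,130,4.6,[],"pics/a.png"); crop("scene",85,120,90,130,4.6,[(b[:1],(0,255,0)),(rp[1::2],(255,255,0))],"pics/b.png")
cv2.imwrite("pics/h8.png",cv2.resize(np.hstack([cv2.imread("pics/a.png"),cv2.imread("pics/b.png")]),(796,576)))
E
```

```text
t 9.85 pos [0.591  0.2766 0.3015] rot [-179.9939   -0.009   178.0986] F [ 0.3765 -0.3361 -0.9707] w 0.0396
turn [-0.0001 -0.0002 -0.    ] then shift mm [-0.   0.2  1.5]
```

View pics/h8.png

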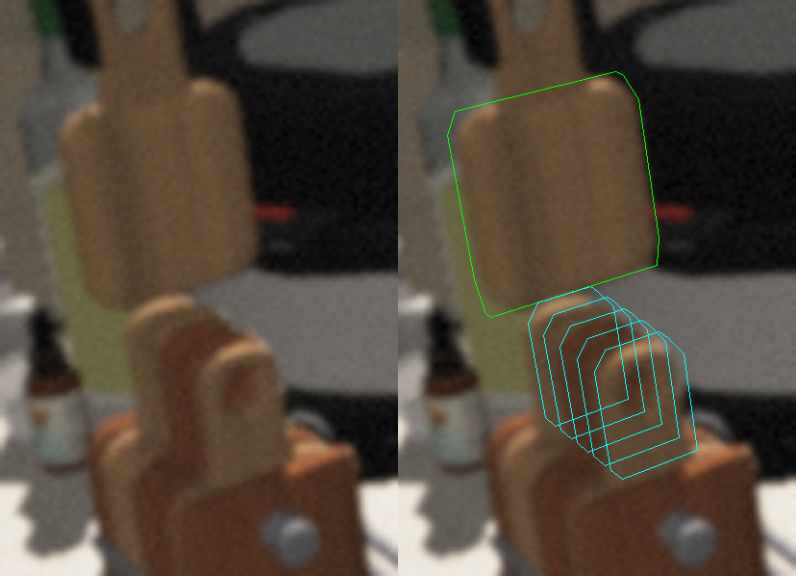

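Run:
```python
from ov import *
p=env.get_obs()["tool_pos"]; b=place(board(),p[0],p[1],p[2]-.1205,-.033)
rp=place(row(),.516,.2793,0,-.033)
crop("top",95,125,90,90,6.4,[(b[:1],(0,255,0)),(rp[0::2],(255,255,0))],"pics/t8.png")
```

```text
(no output)
```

View pics/t8.png

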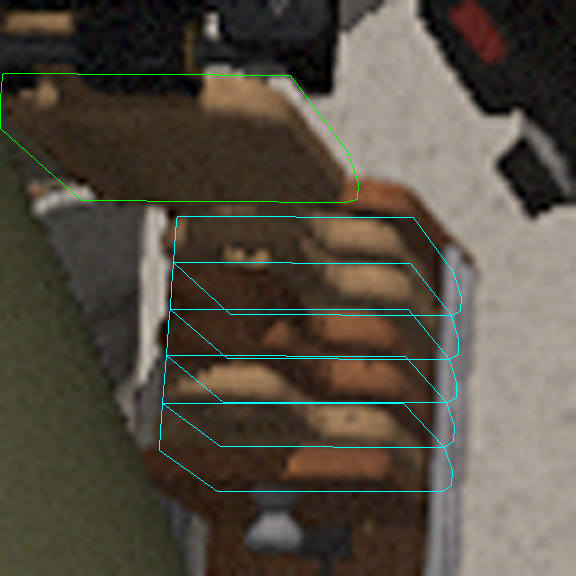

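send_rows --pt "36 0 1.5 4 0 0 0" --pt "36 0 0 4 0 0 0" --pt "36 0 0 4 0 0 0" --pt "36 0 0 4 0 0 0" --pt "36 0 0 0 0 0 0"

```text
time_s: 10.5
tool_pos: [0.5905, 0.2785, 0.2857]
tool_rot: [180.0, -0.1, 178.1]
force: [-1.3, 0.5, 1.2]
grip_width: 0.0398
```

send_rows --pt "36 1 0 3 0 0 0" --pt "36 1 0 3 0 0 0" --pt "36 1 0 3 0 0 0" --pt "36 1 0 3 0 0 0" --pt "36 1 0 3 0 0 0" --pt "36 1 0 3 0 0 0" --pt "36 0 0 0 0 0 0"

```text
time_s: 11.2
tool_pos: [0.5852, 0.278, 0.2664]
tool_rot: [-179.9, -0.0, 178.1]
force: [2.2, -0.1, -2.3]
grip_width: 0.0393
```

send_rows --pt "36 0 0 5 0 0 0" --pt "36 0 0 5 0 0 0" --pt "36 0 0 5 0 0 0" --pt "36 0 0 5 0 0 0" --pt "36 0 0 5 0 0 0" --pt "36 0 0 5 0 0 0" --pt "36 0 0 0 0 0 0"

```text
time_s: 11.9
tool_pos: [0.5848, 0.2783, 0.2364]
tool_rot: [-180.0, -0.1, 178.1]
force: [0.5, 0.6, -2.7]
grip_width: 0.0397
```

Run:
```python
from ov import *
crop("scene",85,120,130,150,4,[],"pics/a.png"); crop("top",95,125,70,90,6.4,[],"pics/b.png")
b=cv2.imread("pics/b.png"); a=cv2.imread("pics/a.png"); b=cv2.copyMakeBorder(b,0,a.shape[0]-b.shape[0],0,0,0)
o=np.hstack([a,b]); cv2.imwrite("pics/h9.png",cv2.resize(o,None,fx=.8,fy=.8)); print(env.get_obs()["force"])
```

```text
[-0.0769  0.449  -2.3972]
```

View pics/h9.png

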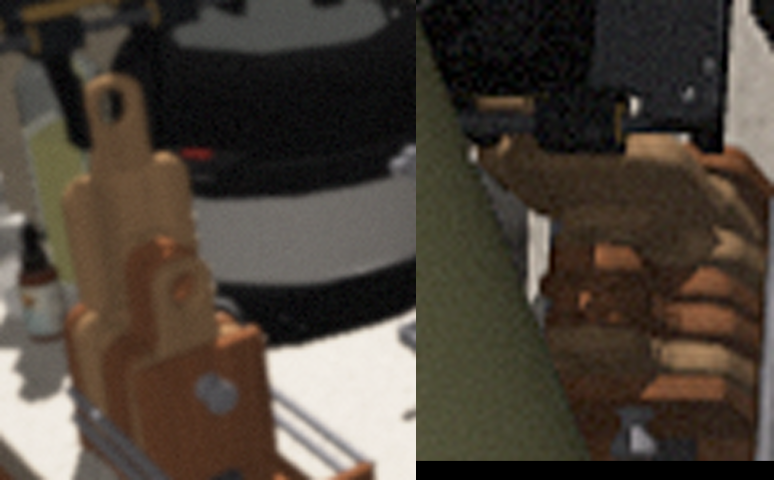

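send_rows --pt "36 0 0 4 0 0 0" --pt "36 0 0 4 0 0 0" --pt "36 1 0 4 0 0 0" --pt "36 1 0 4 0 0 0" --pt "36 1 0 4 0 0 0" --pt "36 0.5 0 4 0 0 0" --pt "36 0 0 4 0 0 0" --pt "36 0 0 0 0 0 0"

```text
time_s: 12.8
tool_pos: [0.5816, 0.2787, 0.2093]
tool_rot: [180.0, 0.0, 178.1]
force: [1.0, -0.1, 1.9]
grip_width: 0.0396
```

send_rows --pt "36 0 0 6 0 0 0" --pt "36 0 0 6 0 0 0" --pt "36 0 0 6 0 0 0" --pt "36 0 0 6 0 0 0" --pt "36 0 0 6 0 0 0" --pt "36 0 0 6 0 0 0" --pt "36 0 0 6 0 0 0" --pt "36 0 0 6 0 0 0" --pt "36 0 0 6 0 0 0" --pt "36 0 0 6 0 0 0" --pt "36 0 0 6 0 0 0" --pt "36 0 0 0 0 0 0"

```text
time_s: 14.0
tool_pos: [0.5807, 0.2786, 0.1421]
tool_rot: [-180.0, -0.1, 178.1]
force: [0.7, 1.0, -0.7]
grip_width: 0.0395
```

send_rows --pt "36 0 0 4 0 0 0" --pt "36 0 0 3 0 0 0" --pt "36 0 0 2 0 0 0" --pt "36 0 0 2 0 0 0" --pt "36 0 0 0 0 0 0"

```text
time_s: 14.5
tool_pos: [0.5812, 0.2784, 0.1328]
tool_rot: [-180.0, -0.0, 178.1]
force: [-1.2, -1.5, 3.4]
grip_width: 0.0396
```

send_rows --pt "36 0 0 2 0 0 0" --pt "36 0 0 2 0 0 0" --pt "36 0 0 0 0 0 0" --pt "36 0 0 0 0 0 0"

```text
time_s: 14.9
tool_pos: [0.5814, 0.2784, 0.1326]
tool_rot: [179.9, 0.0, 178.1]
force: [-7.6, -3.9, 20.7]
grip_width: 0.0395
```

send_rows --pt "36 0 0 -3 0 0 0" --pt "56 0 0 0 0 0 0" --pt "60 0 0 0 0 0 0" --pt "60 0 0 -10 0 0 0" --pt "60 0 0 -30 0 0 0" --pt "60 0 0 -40 0 0 0" --pt "60 0 0 -40 0 0 0" --pt "60 0 0 -40 0 0 0" --pt "60 30 0 0 0 0 0" --pt "60 40 -20 0 0 0 0" --pt "60 40 -40 0 0 0 0"

```text
time_s: 16.0
tool_pos: [0.4725, 0.2288, 0.2915]
tool_rot: [180.0, -0.0, 178.4]
force: [-0.3, -1.1, 1.3]
grip_width: 0.0602
```

```bash
python3 g.py .503 -.0416 .29 176.5
python3 - <<'E'
from ov import *
crop("scene",85,160,130,150,4,[],"pics/a.png"); crop("top",105,135,75,90,6,[],"pics/b.png")
b=cv2.imread("pics/b.png"); a=cv2.imread("pics/a.png"); b=cv2.copyMakeBorder(b,0,a.shape[0]-b.shape[0],0,0,0)
cv2.imwrite("pics/h10.png",cv2.resize(np.hstack([a,b]),None,fx=.8,fy=.8))
E
```

```text
t 16.0 pos [0.4725 0.2288 0.2915] rot [179.9612  -0.0238 178.3583] F [-0.3216 -1.0987  1.2805] w 0.0602
turn [ 0.0007 -0.0004  0.0324] then shift mm [ -47.  -268.1    1.5]
```

View pics/h10.png

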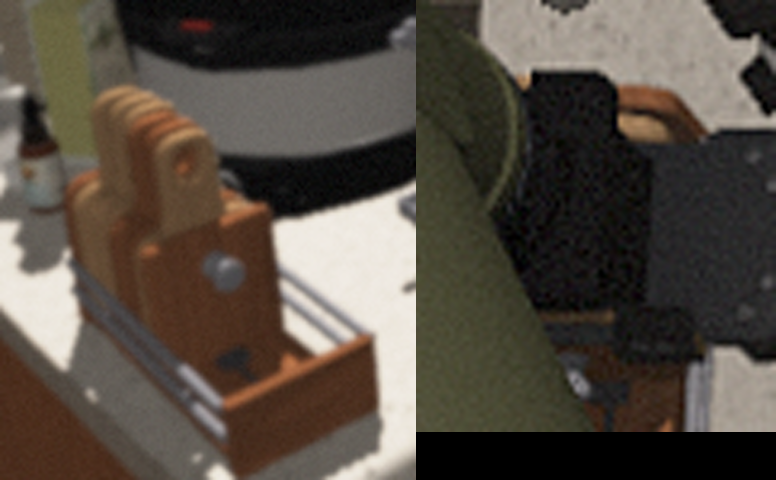

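send_rows --pt "60 0 0 0 0 0 0.032" --pt "60 0 -30 0 0 0 0" --pt "60 0 -35 0 0 0 0" --pt "60 0 -35 0 0 0 0" --pt "60 -7 -35 0 0 0 0" --pt "60 -10 -35 0 0 0 0" --pt "60 -10 -35 0 0 0 0" --pt "60 -10 -35 0 0 0 0" --pt "60 -10 -28 0 0 0 0" --pt "60 0 0 0 0 0 0" --pt "60 0 0 0 0 0 0"

```text
time_s: 17.2
tool_pos: [0.5042, -0.0441, 0.2918]
tool_rot: [180.0, 0.0, 176.2]
force: [0.7, 1.4, -0.3]
grip_width: 0.0597
```

```bash
python3 g.py .503 -.0420 .155 176.5
```

```text
t 17.2 pos [ 0.5042 -0.0441  0.2918] rot [179.9723   0.0041 176.1577] F [ 0.7339  1.449  -0.3103] w 0.0597
turn [ 0.0005  0.0001 -0.006 ] then shift mm [  1.3   2.  136.8]
```

send_rows --pt "60 1.3 2 25 0 0 -0.006" --pt "60 0 0 30 0 0 0" --pt "60 0 0 20 0 0 0" --pt "60 0 0 15 0 0 0" --pt "60 0 0 15 0 0 0" --pt "60 0 0 12 0 0 0" --pt "60 0 0 12 0 0 0" --pt "60 0 0 8 0 0 0" --pt "60 0 0 0 0 0 0"

```text
time_s: 18.1
tool_pos: [0.5021, -0.0414, 0.1535]
tool_rot: [-180.0, -0.1, 176.6]
force: [-0.2, -0.2, -0.4]
grip_width: 0.06
```

send_rows --pt "38 0 0 0 0 0 0" --pt "36 0 0 0 0 0 0" --pt "36 0 0 0 0 0 0" --pt "36 0 0 0 0 0 0"

```text
time_s: 18.5
tool_pos: [0.5031, -0.0417, 0.1551]
tool_rot: [180.0, 0.1, 176.6]
force: [0.1, -0.7, 0.9]
grip_width: 0.0396
```

Gripped (39.6 mm). Lift and slide off.

send_rows --pt "36 0 0 -5 0 0 0" --pt "36 0 0 -5 0 0 0" --pt "36 0 0 -3 0 0 0" --pt "36 0 0 0 0 0 0" --pt "36 0 0 0 0 0 0"

```text
time_s: 19.0
tool_pos: [0.5028, -0.0417, 0.1676]
tool_rot: [180.0, 0.0, 176.6]
force: [-0.7, -0.9, -2.0]
grip_width: 0.04
```

send_rows --pt "36 8 0.4 0 0 0 0" --pt "36 12 0.6 0 0 0 0" --pt "36 15 0.8 0 0 0 0" --pt "36 15 0.8 0 0 0 0" --pt "36 12 0.6 0 0 0 0" --pt "36 0 0 0 0 0 0"

```text
time_s: 19.6
tool_pos: [0.439, -0.0345, 0.1673]
tool_rot: [179.9, -0.1, 176.6]
force: [0.5, 0.9, -0.9]
grip_width: 0.0393
```

send_rows --pt "36 0 0 -25 0 0 0" --pt "36 0 0 -35 0 0 0" --pt "36 0 0 -35 0 0 0" --pt "36 0 0 -35 0 0 0" --pt "36 0 0 -25 0 0 0" --pt "36 0 0 0 0 0 0"

```text
time_s: 20.2
tool_pos: [0.443, -0.0349, 0.3262]
tool_rot: [179.9, 0.4, 176.6]
force: [0.3, -0.5, -0.5]
grip_width: 0.0397
```

```bash
python3 g.py .591 .278 .310 178.1
python3 - <<'E'
from h import *
env.read_camera("scene")
print([ (round(d["confidence"],2),d["rect"]) for d in env.regions_of("scene","hung_board_1")])
o=env.get_obs();p=o["tool_pos"]; b=place(board(),p[0],p[1],p[2]-.1205,np.radians(o["tool_rot"][2]-180)); pr=proj("scene",b[0]); print(pr.min(0),pr.max(0))
E
```

```text
t 20.2 pos [ 0.443  -0.0349  0.3262] rot [179.9126   0.4    176.6112] F [ 0.3229 -0.4832 -0.4977] w 0.0397
turn [ 0.0014  0.007  -0.026 ] then shift mm [-137.5  317.7   16.2]
[(0.87, [277.5, 146.4, 303.4, 200.7]), (0.78, [306.1, 135.6, 327.5, 192.0]), (0.6, [259.4, 84.3, 291.1, 157.0]), (0.6, [125.1, 198.1, 158.3, 261.1]), (0.57, [115.6, 190.3, 131.4, 249.5])]
[257.4562 109.5312] [291.7273 159.9929]
```

send_rows --pt "36 0 15 0 0 0 -0.026" --pt "36 0 35 0 0 0 0" --pt "36 0 40 0 0 0 0" --pt "36 0 40 0 0 0 0" --pt "36 0 40 0 0 0 0" --pt "36 0 40 0 0 0 0" --pt "36 -20 40 0 0 0 0" --pt "36 -35 40 0 0 0 0" --pt "36 -35 28 0 0 0 0" --pt "36 -30 0 0 0 0 0" --pt "36 -17.5 0 0 0 0 0" --pt "36 0 0 0 0 0 0"

```text
time_s: 21.5
tool_pos: [0.5881, 0.2762, 0.3188]
tool_rot: [-179.8, -0.2, 178.1]
force: [-0.1, 0.3, -1.7]
grip_width: 0.0397
```

```bash
python3 g.py .591 .278 .3015 178.1
```

```text
t 21.5 pos [0.5881 0.2762 0.3188] rot [-179.8151   -0.2067  178.0772] F [-0.1009  0.2686 -1.7283] w 0.0397
turn [-0.0032 -0.0036 -0.0004] then shift mm [-2.9  1.9 17.3]
```

send_rows --pt "36 0 0 0 0 0 0" --pt "36 0 0 0 0 0 0" --pt "36 0 0 0 0 0 0"

```text
time_s: 21.8
tool_pos: [0.5862, 0.2767, 0.3229]
tool_rot: [179.9, -0.0, 178.2]
force: [0.6, 0.1, -1.2]
grip_width: 0.0397
```

```bash
python3 g.py .591 .278 .3015 178.1
cat > held.py <<'E'
from h import *
# held-board offset from the TCP model, in the top picture, and in scene (pixel rects of the body)
o=env.get_obs();p=o["tool_pos"];a=np.radians(o["tool_rot"][2]-180)
b=place(board(),p[0],p[1],p[2]-.1205,a); pr=proj("scene",b[0]); print("pred",pr.min(0),pr.max(0))
env.read_camera("scene")
for d in env.regions_of("scene","hung_board_1"):
    r=d["rect"]
    if r[1]<135 and r[2]<215: print("seen",round(d["confidence"],2),r)
E
python3 held.py
```

```text
t 21.8 pos [0.5862 0.2767 0.3229] rot [179.9484  -0.0147 178.1782] F [ 0.6486  0.138  -1.2169] w 0.0397
turn [ 0.0009 -0.0003  0.0014] then shift mm [-4.8  1.5 21.4]
pred [ 94.6681 126.2264] [143.1792 182.473 ]
seen 0.86 [95.7, 103.8, 141.6, 184.4]
```

send_rows --pt "36 -4.8 1.5 0 0 0 0" --pt "36 0 0 8 0 0 0" --pt "36 0 0 8 0 0 0" --pt "36 0 0 5 0 0 0" --pt "36 0 0 0 0 0 0" --pt "36 0 0 4 0 0 0" --pt "36 0 0 4 0 0 0" --pt "36 0 0 4 0 0 0" --pt "36 0 0 4 0 0 0" --pt "36 0 0 0 0 0 0"

```text
time_s: 22.9
tool_pos: [0.5918, 0.2781, 0.2867]
tool_rot: [179.9, 0.0, 178.2]
force: [-1.6, 0.6, 3.4]
grip_width: 0.0396
```

send_rows --pt "36 1.5 0 1 0 0 0" --pt "36 1 0 3 0 0 0" --pt "36 1 0 3 0 0 0" --pt "36 1 0 3 0 0 0" --pt "36 1 0 3 0 0 0" --pt "36 1 0 3 0 0 0" --pt "36 0 0 3 0 0 0" --pt "36 0 0 0 0 0 0"

```text
time_s: 23.7
tool_pos: [0.5854, 0.2774, 0.2653]
tool_rot: [-179.9, -0.1, 178.1]
force: [-0.2, 0.4, -1.9]
grip_width: 0.0395
```

send_rows --pt "36 0 0 5 0 0 0" --pt "36 0 0 5 0 0 0" --pt "36 0 0 5 0 0 0" --pt "36 0 0 5 0 0 0" --pt "36 0 0 5 0 0 0" --pt "36 0 0 5 0 0 0" --pt "36 0 0 0 0 0 0"

```text
time_s: 24.4
tool_pos: [0.5852, 0.2776, 0.2354]
tool_rot: [-180.0, -0.1, 178.1]
force: [0.0, 1.0, -1.6]
grip_width: 0.0395
```

send_rows --pt "36 0 0 4 0 0 0" --pt "36 0 0 4 0 0 0" --pt "36 1 0 4 0 0 0" --pt "36 1 0 4 0 0 0" --pt "36 1 0 4 0 0 0" --pt "36 0.5 0 4 0 0 0" --pt "36 0 0 4 0 0 0" --pt "36 0 0 0 0 0 0"

```text
time_s: 25.2
tool_pos: [0.5826, 0.2781, 0.2094]
tool_rot: [179.9, 0.1, 178.2]
force: [-0.6, 0.4, 5.0]
grip_width: 0.0398
```

send_rows --pt "36 0 0 6 0 0 0" --pt "36 0 0 6 0 0 0" --pt "36 0 0 6 0 0 0" --pt "36 0 0 6 0 0 0" --pt "36 0 0 6 0 0 0" --pt "36 0 0 6 0 0 0" --pt "36 0 0 6 0 0 0" --pt "36 0 0 6 0 0 0" --pt "36 0 0 6 0 0 0" --pt "36 0 0 6 0 0 0" --pt "36 0 0 6 0 0 0" --pt "36 0 0 0 0 0 0"

```text
time_s: 26.4
tool_pos: [0.581, 0.2787, 0.1424]
tool_rot: [180.0, -0.1, 178.2]
force: [-3.5, 0.7, 3.8]
grip_width: 0.0394
```

send_rows --pt "36 0 0 4 0 0 0" --pt "36 0 0 3 0 0 0" --pt "36 0 0 3 0 0 0" --pt "36 0 0 2 0 0 0" --pt "36 0 0 0 0 0 0" --pt "36 0 0 0 0 0 0"

```text
time_s: 27.0
tool_pos: [0.5813, 0.2787, 0.1326]
tool_rot: [179.9, -0.0, 178.2]
force: [-6.8, -0.9, 13.7]
grip_width: 0.0396
```

send_rows --pt "36 0 0 -2 0 0 0" --pt "56 0 0 0 0 0 0" --pt "60 0 0 0 0 0 0" --pt "60 0 0 -10 0 0 0" --pt "60 0 0 -30 0 0 0" --pt "60 0 0 -40 0 0 0" --pt "60 0 0 -40 0 0 0" --pt "60 0 0 -40 0 0 0" --pt "60 30 -10 0 0 0 0" --pt "60 40 -40 0 0 0 0" --pt "60 40 -40 0 0 0 0" --pt "60 0 -40 0 0 0 0"

```text
time_s: 28.2
tool_pos: [0.474, 0.1607, 0.2931]
tool_rot: [179.9, -0.0, 178.3]
force: [1.4, -0.6, 0.7]
grip_width: 0.0598
```

```bash
python3 g.py .489 -.1400 .29 178
python3 - <<'E'
from h import *
for c in("scene",):
    env.read_camera(c)
    for q in("hung_board_1","row_board_1","pusher","cream_pot","garlic","mug"): print(q,[(round(d["confidence"],2),[round(x) for x in d["rect"]]) for d in env.regions_of(c,q) if d["confidence"]>.4])
E
```

```text
t 28.2 pos [0.474  0.1607 0.2931] rot [179.9093  -0.0491 178.347 ] F [ 1.3858 -0.5691  0.7145] w 0.0598
turn [ 0.0016 -0.0009  0.0061] then shift mm [ -25.5 -300.     3.1]
hung_board_1 [(0.84, [278, 143, 302, 204]), (0.76, [114, 190, 132, 249]), (0.67, [119, 193, 137, 254]), (0.67, [306, 135, 330, 191])]
row_board_1 [(0.88, [123, 197, 143, 256]), (0.8, [132, 205, 165, 262]), (0.78, [107, 187, 126, 244]), (0.77, [129, 201, 165, 264]), (0.69, [120, 193, 141, 237])]
pusher []
cream_pot [(0.72, [244, 246, 266, 269]), (0.64, [292, 223, 315, 246])]
garlic [(0.71, [210, 134, 327, 243]), (0.64, [244, 246, 266, 268])]
mug [(0.91, [323, 191, 356, 216])]
```

send_rows --pt "60 0 -30 0 0 0 0.006" --pt "60 0 -40 0 0 0 0" --pt "60 0 -40 0 0 0 0" --pt "60 0 -40 0 0 0 0" --pt "60 0 -40 0 0 0 0" --pt "60 -5 -40 0 0 0 0" --pt "60 -10 -40 0 0 0 0" --pt "60 -10 -30 0 0 0 0" --pt "60 0 0 0 0 0 0" --pt "60 0 0 0 0 0 0"

```text
time_s: 29.55
tool_pos: [0.4914, -0.1397, 0.2922]
tool_rot: [-180.0, -0.1, 177.8]
force: [0.7, 0.3, 0.3]
grip_width: 0.0596
```

```bash
python3 g.py .489 -.1400 .155 178
```

```text
t 29.55 pos [ 0.4914 -0.1397  0.2922] rot [-179.9851   -0.0629  177.7551] F [0.6665 0.2872 0.2537] w 0.0596
turn [-0.0003 -0.0011 -0.0043] then shift mm [  2.4  -0.4 137.2]
```

send_rows --pt "60 1.5 -0.4 25 0 0 0" --pt "60 0 0 30 0 0 0" --pt "60 0 0 20 0 0 0" --pt "60 0 0 15 0 0 0" --pt "60 0 0 15 0 0 0" --pt "60 0 0 12 0 0 0" --pt "60 0 0 12 0 0 0" --pt "60 0 0 8 0 0 0" --pt "60 0 0 0 0 0 0"

```text
time_s: 30.45
tool_pos: [0.4888, -0.1401, 0.1545]
tool_rot: [180.0, -0.1, 177.8]
force: [-0.7, -0.7, 0.3]
grip_width: 0.0602
```

send_rows --pt "38 0 0 0 0 0 0" --pt "36 0 0 0 0 0 0" --pt "36 0 0 0 0 0 0" --pt "36 0 0 0 0 0 0"

```text
time_s: 30.85
tool_pos: [0.4898, -0.1406, 0.1561]
tool_rot: [180.0, 0.1, 177.8]
force: [-0.5, -0.3, 1.1]
grip_width: 0.0401
```

send_rows --pt "36 0 0 -5 0 0 0" --pt "36 0 0 -5 0 0 0" --pt "36 0 0 -3 0 0 0" --pt "36 0 0 0 0 0 0" --pt "36 0 0 0 0 0 0"

```text
time_s: 31.35
tool_pos: [0.4894, -0.1407, 0.1686]
tool_rot: [180.0, 0.0, 177.8]
force: [-0.8, -0.3, -0.5]
grip_width: 0.0397
```

send_rows --pt "36 8 0.6 0 0 0 0" --pt "36 12 0.9 0 0 0 0" --pt "36 15 1.1 0 0 0 0" --pt "36 15 1.1 0 0 0 0" --pt "36 10 0.8 0 0 0 0" --pt "36 0 0 0 0 0 0"

```text
time_s: 31.95
tool_pos: [0.4283, -0.1336, 0.1684]
tool_rot: [179.9, -0.0, 177.7]
force: [0.9, 0.9, -0.8]
grip_width: 0.0398
```

send_rows --pt "36 0 0 -25 0 0 0" --pt "36 0 0 -35 0 0 0" --pt "36 0 0 -35 0 0 0" --pt "36 0 0 -35 0 0 0" --pt "36 0 0 -27 0 0 0" --pt "36 0 0 0 0 0 0"

```text
time_s: 32.55
tool_pos: [0.4321, -0.1342, 0.3295]
tool_rot: [-180.0, 0.4, 177.8]
force: [0.6, -1.0, -1.8]
grip_width: 0.0396
```

```bash
python3 g.py .591 .278 .310 178.1
python3 - <<'E'
from h import *
env.read_camera("scene")
print([ (round(d["confidence"],2),d["rect"]) for d in env.regions_of("scene","hung_board_1")])
o=env.get_obs();p=o["tool_pos"]; b=place(board(),p[0],p[1],p[2]-.1216,np.radians(o["tool_rot"][2]-180)); pr=proj("scene",b[0]); print(pr.min(0),pr.max(0))
E
```

```text
t 32.55 pos [ 0.4321 -0.1342  0.3295] rot [-179.9884    0.4371  177.7638] F [ 0.5943 -1.0199 -1.7686] w 0.0396
turn [-0.0002  0.0076 -0.0059] then shift mm [-145.2  417.3   19.5]
[(0.98, [304.5, 140.7, 329.7, 193.6]), (0.65, [293.7, 78.5, 319.6, 147.0]), (0.61, [113.1, 188.1, 128.7, 249.5]), (0.49, [119.5, 193.7, 138.2, 249.6])]
[291.1133 101.8252] [322.2814 149.5963]
```

send_rows --pt "36 -10 20 0 0 0 -0.006" --pt "36 -10 40 0 0 0 0" --pt "36 0 40 0 0 0 0" --pt "36 0 40 0 0 0 0" --pt "36 0 40 0 0 0 0" --pt "36 0 40 0 0 0 0" --pt "36 0 40 0 0 0 0" --pt "36 0 40 0 0 0 0" --pt "36 -25 40 0 0 0 0" --pt "36 -35 40 0 0 0 0" --pt "36 -35 37 0 0 0 0"

```text
time_s: 33.75
tool_pos: [0.5554, 0.2793, 0.3233]
tool_rot: [-180.0, -0.2, 178.2]
force: [0.7, -0.7, -0.3]
grip_width: 0.0399
```

send_rows --pt "36 -20 0 0 0 0 0" --pt "36 -8 0 0 0 0 0" --pt "36 0 0 0 0 0 0" --pt "36 0 0 0 0 0 0" --pt "36 0 0 0 0 0 0" --pt "36 0 0 0 0 0 0"

```text
time_s: 34.35
tool_pos: [0.5829, 0.2751, 0.3264]
tool_rot: [179.9, 0.0, 178.1]
force: [-0.2, -0.4, -0.9]
grip_width: 0.0395
```

```bash
python3 g.py .5905 .278 .3026 178.1; python3 held.py
```

```text
t 34.35 pos [0.5829 0.2751 0.3264] rot [179.936    0.0349 178.1045] F [-0.1546 -0.3979 -0.8942] w 0.0395
turn [0.0011 0.0006 0.0001] then shift mm [-7.5  3.2 23.8]
pred [ 95.8157 124.7098] [144.4059 181.1026]
seen 0.59 [98.7, 103.0, 141.8, 180.8]
```

send_rows --pt "36 -7.5 3 0 0 0 0" --pt "36 0 0 10 0 0 0" --pt "36 0 0 10 0 0 0" --pt "36 0 0 4 0 0 0" --pt "36 0 0 0 0 0 0" --pt "36 0 0 4 0 0 0" --pt "36 0 0 4 0 0 0" --pt "36 0 0 4 0 0 0" --pt "36 0 0 4 0 0 0" --pt "36 0 0 0 0 0 0"

```text
time_s: 35.45
tool_pos: [0.5908, 0.2783, 0.2861]
tool_rot: [180.0, -0.0, 178.1]
force: [-2.0, -0.7, 1.8]
grip_width: 0.0397
```

send_rows --pt "36 1 0 1 0 0 0" --pt "36 1 0 3 0 0 0" --pt "36 1 0 3 0 0 0" --pt "36 1 0 3 0 0 0" --pt "36 1 0 3 0 0 0" --pt "36 1 0 3 0 0 0" --pt "36 0 0 3 0 0 0" --pt "36 0 0 0 0 0 0"

```text
time_s: 36.25
tool_pos: [0.5851, 0.2778, 0.2652]
tool_rot: [-179.9, -0.1, 178.1]
force: [1.0, -0.3, -2.0]
grip_width: 0.04
```

send_rows --pt "36 0 0 5 0 0 0" --pt "36 0 0 5 0 0 0" --pt "36 0 0 5 0 0 0" --pt "36 0 0 5 0 0 0" --pt "36 0 0 5 0 0 0" --pt "36 0 0 5 0 0 0" --pt "36 0 0 0 0 0 0"

```text
time_s: 36.95
tool_pos: [0.5848, 0.2781, 0.2353]
tool_rot: [-180.0, -0.1, 178.1]
force: [-0.1, 0.6, -3.2]
grip_width: 0.0395
```

send_rows --pt "36 0 0 4 0 0 0" --pt "36 0 0 4 0 0 0" --pt "36 1 0 4 0 0 0" --pt "36 1 0 4 0 0 0" --pt "36 1 0 4 0 0 0" --pt "36 0.5 0 4 0 0 0" --pt "36 0 0 4 0 0 0" --pt "36 0 0 0 0 0 0"

```text
time_s: 37.75
tool_pos: [0.5821, 0.2787, 0.2097]
tool_rot: [179.9, 0.1, 178.2]
force: [-0.1, 0.1, 6.0]
grip_width: 0.0394
```

send_rows --pt "36 0.5 0 6 0 0 0" --pt "36 0 0 6 0 0 0" --pt "36 0 0 6 0 0 0" --pt "36 0 0 6 0 0 0" --pt "36 0 0 6 0 0 0" --pt "36 0 0 6 0 0 0" --pt "36 0 0 6 0 0 0" --pt "36 0 0 6 0 0 0" --pt "36 0 0 6 0 0 0" --pt "36 0 0 6 0 0 0" --pt "36 0 0 6 0 0 0" --pt "36 0 0 0 0 0 0"

```text
time_s: 38.95
tool_pos: [0.581, 0.279, 0.1428]
tool_rot: [179.9, 0.0, 178.2]
force: [0.1, 0.1, 3.2]
grip_width: 0.0397
```

send_rows --pt "36 0 0 4 0 0 0" --pt "36 0 0 2 0 0 0" --pt "36 0 0 2 0 0 0" --pt "36 0 0 2 0 0 0" --pt "36 0 0 0 0 0 0" --pt "36 0 0 0 0 0 0"

```text
time_s: 39.55
tool_pos: [0.5812, 0.2786, 0.1339]
tool_rot: [179.9, 0.0, 178.1]
force: [-2.9, -0.4, 9.7]
grip_width: 0.0395
```

send_rows --pt "36 0 0 2 0 0 0" --pt "36 0 0 0 0 0 0" --pt "36 0 0 0 0 0 0"

```text
time_s: 39.85
tool_pos: [0.5815, 0.2784, 0.1338]
tool_rot: [179.9, 0.1, 178.1]
force: [-4.3, -3.1, 17.8]
grip_width: 0.0394
```

On the floor. Release and go to board 4.

send_rows --pt "36 0 0 -3 0 0 0" --pt "56 0 0 0 0 0 0" --pt "60 0 0 0 0 0 0" --pt "60 0 0 -10 0 0 0" --pt "60 0 0 -30 0 0 0" --pt "60 0 0 -40 0 0 0" --pt "60 0 0 -40 0 0 0" --pt "60 0 0 -40 0 0 0" --pt "60 30 -10 0 0 0 0" --pt "60 40 -40 0 0 0 0" --pt "60 30 -40 0 0 0 0" --pt "60 0 -40 0 0 0 0"

```text
time_s: 41.05
tool_pos: [0.4784, 0.1562, 0.2942]
tool_rot: [179.9, -0.1, 178.3]
force: [0.0, 1.0, -0.1]
grip_width: 0.06
```

send_rows --pt "60 0 -40 0 0 0 0" --pt "60 0 -40 0 0 0 0" --pt "60 0 -40 0 0 0 0" --pt "60 0 -40 0 0 0 0" --pt "60 0 -40 0 0 0 0" --pt "60 0 0 0 0 0 0"

```text
time_s: 41.65
tool_pos: [0.4745, -0.0506, 0.2944]
tool_rot: [-179.9, 0.1, 177.5]
force: [-0.3, 0.6, 0.9]
grip_width: 0.06
```

```bash
python3 g.py .4757 -.2410 .29 178
python3 - <<'E'
from ov import *
obs={}
for c in("scene","top"):
    env.read_camera(c); p=proj(c,[.475,-.241,.1])[0]
    for d in env.regions_of(c,"hung_board_1"):
        r=d["rect"]; 
        if abs((r[0]+r[2])/2-p[0])<14 and d["region"].sum()>400 and c not in obs: obs[c]=d["region"].astype(np.float32); print(c,d["confidence"],r)
print(fit(lambda q:place(board(),q[0],q[1],.0345,q[2]),obs,[.4746,-.241,0.0],[.01,.01,.1]))
crop("scene",85,160,130,150,4,[],"pics/a.png"); crop("top",105,125,80,130,4.6,[],"pics/b.png")
b=cv2.imread("pics/b.png"); a=cv2.imread("pics/a.png"); b=cv2.copyMakeBorder(b,0,a.shape[0]-b.shape[0],0,0,0)
cv2.imwrite("pics/h11.png",cv2.resize(np.hstack([a,b]),None,fx=.85,fy=.85))
E
```

```text
t 41.65 pos [ 0.4745 -0.0506  0.2944] rot [-179.9185    0.0626  177.4964] F [-0.2518  0.5601  0.8912] w 0.06
turn [-0.0014  0.0011 -0.0088] then shift mm [  -7.9 -190.2    4.4]
scene 0.58 [306.4, 135.4, 327.9, 191.7]
(array([ 0.4754, -0.2418,  0.0759]), np.float64(0.8825733065605164))
```

View pics/h11.png

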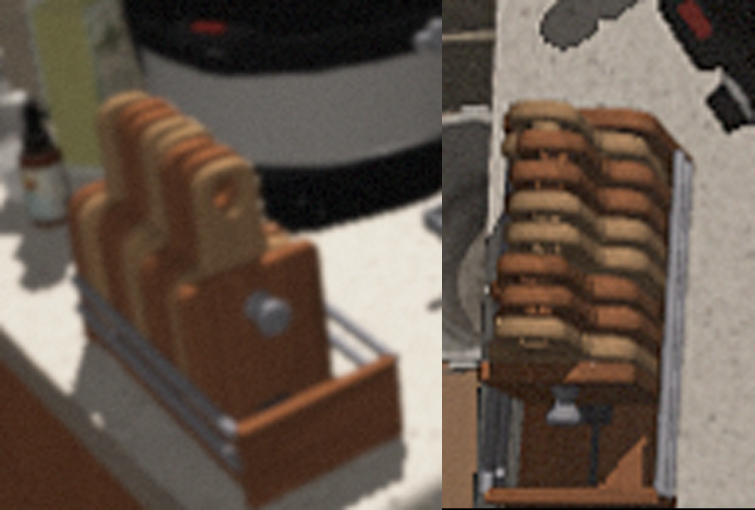

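send_rows --pt "60 0 -30 0 0 0 0" --pt "60 0 -40 0 0 0 0" --pt "60 0 -40 0 0 0 0" --pt "60 0 -40 0 0 0 0" --pt "60 0 -30 0 0 0 0" --pt "60 0 -10 0 0 0 0" --pt "60 0 0 0 0 0 0" --pt "60 0 0 0 0 0 0"

```text
time_s: 42.75
tool_pos: [0.4696, -0.2315, 0.2933]
tool_rot: [179.9, -0.0, 178.3]
force: [-0.2, -0.1, -0.8]
grip_width: 0.0598
```

```bash
python3 g.py .4760 -.2412 .156 178.5
```

```text
t 42.75 pos [ 0.4696 -0.2315  0.2933] rot [179.9379  -0.0255 178.2604] F [-0.2225 -0.0903 -0.8137] w 0.0598
turn [ 0.0011 -0.0004 -0.0042] then shift mm [ -6.7  -9.6 137.3]
```

send_rows --pt "60 -7 -9.6 15 0 0 0" --pt "60 0 0 30 0 0 0" --pt "60 0 0 30 0 0 0" --pt "60 0 0 15 0 0 0" --pt "60 0 0 15 0 0 0" --pt "60 0 0 12 0 0 0" --pt "60 0 0 12 0 0 0" --pt "60 0 0 8 0 0 0" --pt "60 0 0 0 0 0 0"

```text
time_s: 43.65
tool_pos: [0.4751, -0.2432, 0.1557]
tool_rot: [180.0, -0.1, 178.1]
force: [-0.3, -0.4, 0.2]
grip_width: 0.0602
```

send_rows --pt "38 0 0 0 0 0 0" --pt "36 0 0 0 0 0 0" --pt "36 0 0 0 0 0 0" --pt "36 0 0 0 0 0 0"

```text
time_s: 44.05
tool_pos: [0.4758, -0.2434, 0.157]
tool_rot: [180.0, 0.0, 178.1]
force: [-0.4, 0.2, -0.3]
grip_width: 0.0397
```

send_rows --pt "36 0 0 -5 0 0 0" --pt "36 0 0 -5 0 0 0" --pt "36 0 0 -3 0 0 0" --pt "36 0 0 0 0 0 0" --pt "36 0 0 0 0 0 0"

```text
time_s: 44.55
tool_pos: [0.4756, -0.2434, 0.1696]
tool_rot: [180.0, 0.0, 178.1]
force: [-0.4, -0.1, -1.4]
grip_width: 0.0395
```

send_rows --pt "36 8 0.6 0 0 0 0" --pt "36 12 0.9 0 0 0 0" --pt "36 15 1.2 0 0 0 0" --pt "36 15 1.2 0 0 0 0" --pt "36 10 0.8 0 0 0 0" --pt "36 0 0 0 0 0 0"

```text
time_s: 45.15
tool_pos: [0.4146, -0.2367, 0.1697]
tool_rot: [179.9, 0.0, 178.1]
force: [-0.6, -0.8, -1.4]
grip_width: 0.0397
```

send_rows --pt "36 0 0 -25 0 0 0" --pt "36 0 0 -35 0 0 0" --pt "36 0 0 -35 0 0 0" --pt "36 0 0 -35 0 0 0" --pt "36 0 0 -27 0 0 0" --pt "36 0 0 0 0 0 0"

```text
time_s: 45.75
tool_pos: [0.4175, -0.2376, 0.3301]
tool_rot: [-179.9, 0.3, 178.1]
force: [0.4, 0.8, -1.8]
grip_width: 0.0399
```

```bash
python3 g.py .470 .278 .328 178.1
python3 - <<'E'
from h import *
env.read_camera("scene")
print([ (round(d["confidence"],2),d["rect"]) for d in env.regions_of("scene","hung_board_1") if d["rect"][0]>200])
o=env.get_obs();p=o["tool_pos"]; b=place(board(),p[0],p[1],p[2]-.1225,np.radians(o["tool_rot"][2]-180)); pr=proj("scene",b[0]); print(pr.min(0),pr.max(0))
E
```

```text
t 45.75 pos [ 0.4175 -0.2376  0.3301] rot [-179.9015    0.3304  178.114 ] F [ 0.4493  0.8207 -1.8451] w 0.0399
turn [-0.0017  0.0058  0.0002] then shift mm [-35.3 517.1   2.1]
[(0.7, [323.3, 74.4, 348.2, 137.9]), (0.69, [206.0, 137.5, 326.4, 241.9])]
[322.6725  95.763 ] [351.6948 140.9395]
```

send_rows --pt "36 -25 10 0 0 0 0" --pt "36 -30 40 0 0 0 0" --pt "36 0 40 0 0 0 0" --pt "36 0 40 0 0 0 0" --pt "36 0 40 0 0 0 0" --pt "36 0 40 0 0 0 0" --pt "36 0 40 0 0 0 0" --pt "36 0 40 0 0 0 0" --pt "36 0 40 0 0 0 0" --pt "36 0 40 0 0 0 0" --pt "36 0 40 0 0 0 0"

```text
time_s: 46.95
tool_pos: [0.4833, 0.1724, 0.3242]
tool_rot: [-179.9, -0.2, 178.1]
force: [0.8, -0.7, -1.7]
grip_width: 0.0394
```

send_rows --pt "36 -25 40 0 0 0 0" --pt "36 -35 40 0 0 0 0" --pt "36 -35 27 0 0 0 0" --pt "36 -15 0 0 0 0 0" --pt "36 -5 0 0 0 0 0" --pt "36 0 0 0 0 0 0" --pt "36 0 0 0 0 0 0" --pt "36 0 0 0 0 0 0" --pt "36 0 0 0 0 0 0"

```text
time_s: 47.85
tool_pos: [0.6, 0.2718, 0.3274]
tool_rot: [179.9, 0.0, 178.1]
force: [-0.4, 0.5, -2.2]
grip_width: 0.0395
```

```bash
python3 g.py .5905 .278 .3035 178.1; python3 held.py
```

```text
t 47.85 pos [0.6    0.2718 0.3274] rot [179.9478   0.0397 178.104 ] F [-0.4157  0.5459 -2.1551] w 0.0395
turn [0.0009 0.0007 0.0001] then shift mm [ 9.7  5.9 23.9]
pred [ 93.6997 122.3818] [141.7112 177.8783]
seen 0.63 [95.0, 97.1, 140.6, 176.4]
```

send_rows --pt "36 9.5 6 0 0 0 0" --pt "36 0 0 10 0 0 0" --pt "36 0 0 10 0 0 0" --pt "36 0 0 4 0 0 0" --pt "36 0 0 0 0 0 0" --pt "36 0 0 4 0 0 0" --pt "36 0 0 4 0 0 0" --pt "36 0 0 4 0 0 0" --pt "36 0 0 4 0 0 0" --pt "36 0 0 0 0 0 0"

```text
time_s: 48.95
tool_pos: [0.5943, 0.2778, 0.2958]
tool_rot: [179.7, 0.7, 178.0]
force: [-2.4, -2.6, 25.1]
grip_width: 0.0396
```

send_rows --pt "36 0 0 -8 0 0 0" --pt "36 0 0 -10 0 0 0" --pt "36 0 0 -4 0 0 0" --pt "36 0 0 0 0 0 0" --pt "36 0 0 0 0 0 0" --pt "36 0 0 0 0 0 0"

```text
time_s: 49.55
tool_pos: [0.591, 0.2783, 0.3075]
tool_rot: [-180.0, -0.1, 178.1]
force: [0.1, 0.9, -1.1]
grip_width: 0.0387
```

```bash
python3 g.py .5905 .278 .3035 178.1; python3 held.py
python3 - <<'E'
from ov import *
env.read_camera("top")
o=env.get_obs();p=o["tool_pos"]
im=env.read_camera("top").astype(int)
# handle-top bands of the row along a column, and prediction for board 5 (rack x .083)
for v in range(146,172): print(v,[tuple(int(c) for c in im[v,u0:u0+4].mean(0)) for u0 in(124,130,146,152)])
b=place(board(),p[0],p[1],p[2]-.1225,-.033); print("held body pred",proj("top",b[0]).min(0),proj("top",b[0]).max(0))
crop("scene",85,110,100,150,4,[(b[:1],(0,255,0))],"pics/a.png"); crop("top",95,115,90,130,4.6,[(b[:1],(0,255,0))],"pics/b.png")
b=cv2.imread("pics/b.png"); a=cv2.imread("pics/a.png"); a=cv2.copyMakeBorder(a,0,max(0,b.shape[0]-a.shape[0]),0,0,0);b=cv2.copyMakeBorder(b,0,max(0,a.shape[0]-b.shape[0]),0,0,0)
cv2.imwrite("pics/h12.png",cv2.resize(np.hstack([a,b]),(796,588)))
E
```

```text
t 49.55 pos [0.591  0.2783 0.3075] rot [-179.9508   -0.0759  178.1111] F [ 0.0605  0.8907 -1.1226] w 0.0387
turn [-0.0009 -0.0013  0.0002] then shift mm [ 0.5 -0.3  4. ]
pred [ 94.2643 132.9813] [142.3553 188.7348]
seen 0.9 [97.7, 109.1, 138.8, 188.7]
146 [(55, 42, 32), (56, 44, 32), (161, 152, 143), (156, 149, 138)]
147 [(53, 40, 28), (52, 41, 28), (163, 155, 145), (162, 153, 143)]
148 [(53, 41, 30), (55, 43, 32), (155, 145, 134), (156, 148, 137)]
149 [(54, 44, 33), (53, 40, 29), (136, 123, 110), (159, 151, 140)]
150 [(53, 41, 28), (53, 41, 28), (122, 110, 96), (159, 150, 138)]
151 [(53, 40, 30), (55, 42, 30), (117, 104, 92), (159, 152, 144)]
152 [(52, 41, 26), (59, 48, 36), (108, 90, 74), (148, 133, 121)]
153 [(55, 43, 32), (53, 40, 29), (92, 63, 43), (132, 95, 73)]
154 [(56, 42, 32), (50, 39, 25), (90, 61, 41), (129, 79, 49)]
155 [(54, 43, 32), (45, 35, 26), (116, 75, 50), (129, 82, 55)]
156 [(49, 39, 28), (101, 78, 55), (110, 72, 46), (125, 80, 52)]
157 [(46, 35, 26), (144, 112, 80), (64, 39, 27), (89, 57, 39)]
158 [(50, 37, 25), (105, 80, 56), (75, 57, 40), (35, 26, 20)]
159 [(5
[... 161 characters left out ...]
09, 79), (146, 115, 84)]
162 [(54, 33, 24), (57, 37, 25), (130, 101, 73), (137, 106, 77)]
163 [(47, 32, 22), (57, 38, 27), (98, 77, 56), (119, 92, 68)]
164 [(40, 25, 15), (77, 51, 35), (65, 50, 38), (79, 61, 44)]
165 [(44, 30, 23), (89, 57, 37), (65, 50, 37), (52, 43, 34)]
166 [(52, 35, 24), (68, 43, 27), (94, 61, 40), (94, 61, 43)]
167 [(57, 36, 22), (54, 36, 23), (108, 71, 47), (132, 86, 57)]
168 [(58, 38, 28), (60, 39, 26), (104, 69, 45), (130, 82, 55)]
169 [(59, 36, 24), (62, 41, 27), (93, 62, 42), (125, 81, 55)]
170 [(51, 30, 17), (58, 37, 27), (69, 46, 34), (107, 69, 47)]
171 [(47, 33, 20), (55, 35, 25), (52, 35, 22), (69, 46, 30)]
held body pred [ 92.7983 135.1656] [149.2278 155.4622]
```

View pics/h12.png

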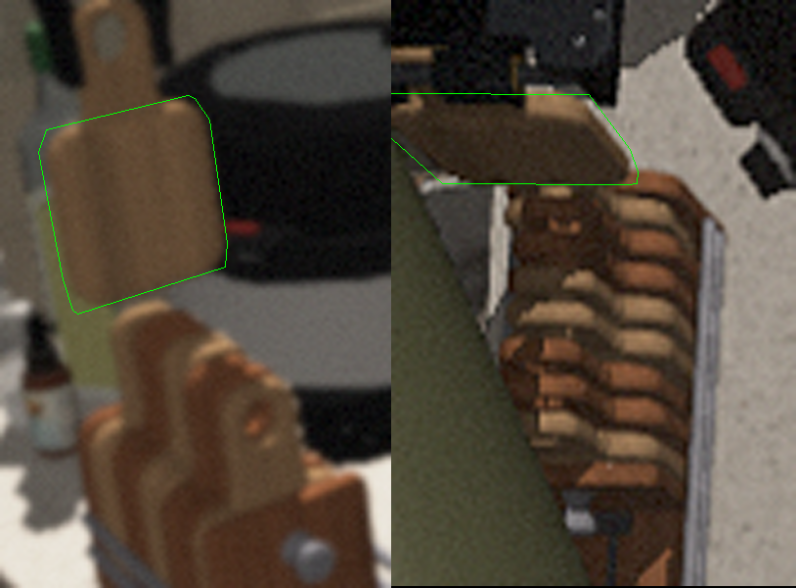

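Run:
```python
from h import *
im=env.read_camera("top").astype(int); p=env.get_obs()["tool_pos"]
def pred(P,off): 
    b=place(board(),P[0],P[1],P[2]-off,-.033)[0]; return proj("top",b)[[-1,-3,-5,-7]][:,1].round(2), proj("top",b)[:4,1].round(2), proj("top",b)[:,0].max()
print("now",pred(p,.1225)); print([(v,int(im[v,130:136,0].mean())) for v in range(130,160)])
a=cv2.imread("pics/t8.png").astype(int)
print("t8",pred([.591,.2766,.3015],.1205)); print([(v,int(a[int((v-125+.5)*6.4),int((130-95)*6.4):int((136-95)*6.4),2].mean())) for v in range(130,160)])
```

```text
now (array([135.23, 135.51, 139.11, 139.38]), array([155.01, 154.86, 154.8 , 154.65]), np.float64(149.16798485745738))
[(130, 12), (131, 16), (132, 29), (133, 29), (134, 79), (135, 111), (136, 142), (137, 150), (138, 143), (139, 140), (140, 117), (141, 85), (142, 64), (143, 50), (144, 54), (145, 51), (146, 51), (147, 53), (148, 52), (149, 55), (150, 55), (151, 56), (152, 55), (153, 55), (154, 53), (155, 45), (156, 106), (157, 135), (158, 92), (159, 49)]
t8 (array([136.25, 136.53, 140.11, 140.38]), array([155.82, 155.67, 155.61, 155.46]), np.float64(150.51014406433367))
[(130, 31), (131, 18), (132, 20), (133, 28), (134, 21), (135, 64), (136, 106), (137, 150), (138, 159), (139, 155), (140, 152), (141, 138), (142, 103), (143, 73), (144, 58), (145, 56), (146, 56), (147, 55), (148, 57), (149, 58), (150, 57), (151, 58), (152, 56), (153, 57), (154, 56), (155, 58), (156, 0), (157, 87), (158, 82), (159, 66)]
```

send_rows --pt "36 3 0 0 0 0 0" --pt "36 0 0 4 0 0 0" --pt "36 0 0 4 0 0 0" --pt "36 0 0 3 0 0 0" --pt "36 0 0 2 0 0 0" --pt "36 0 0 2 0 0 0" --pt "36 0 0 0 0 0 0" --pt "36 0 0 0 0 0 0"

```text
time_s: 50.7
tool_pos: [0.5883, 0.2784, 0.2936]
tool_rot: [180.0, 0.0, 178.1]
force: [0.3, 0.2, -2.5]
grip_width: 0.0393
```

send_rows --pt "36 0 0 2 0 0 0" --pt "36 0 0 2 0 0 0" --pt "36 0 0 2 0 0 0" --pt "36 0 0 0 0 0 0" --pt "36 0 0 0 0 0 0"

```text
time_s: 51.2
tool_pos: [0.5888, 0.2786, 0.2894]
tool_rot: [179.9, 0.1, 178.1]
force: [-0.6, -0.1, 4.8]
grip_width: 0.0396
```

send_rows --pt "36 1 0 1 0 0 0" --pt "36 1 0 2 0 0 0" --pt "36 0 0 2 0 0 0" --pt "36 0 0 0 0 0 0"

```text
time_s: 51.6
tool_pos: [0.5869, 0.279, 0.2848]
tool_rot: [179.9, 0.2, 178.1]
force: [-1.5, -1.0, 6.4]
grip_width: 0.0394
```

send_rows --pt "36 1 0 2 0 0 0" --pt "36 0.5 0 3 0 0 0" --pt "36 0 0 3 0 0 0" --pt "36 0 0 3 0 0 0" --pt "36 0 0 0 0 0 0"

```text
time_s: 52.1
tool_pos: [0.5845, 0.2788, 0.2711]
tool_rot: [180.0, -0.0, 178.1]
force: [-0.6, -0.0, 0.6]
grip_width: 0.0397
```

send_rows --pt "36 0 0 5 0 0 0" --pt "36 0 0 5 0 0 0" --pt "36 0 0 5 0 0 0" --pt "36 0 0 5 0 0 0" --pt "36 0 0 5 0 0 0" --pt "36 0 0 5 0 0 0" --pt "36 0 0 4 0 0 0" --pt "36 0 0 0 0 0 0"

```text
time_s: 52.9
tool_pos: [0.5845, 0.2785, 0.2365]
tool_rot: [-180.0, -0.1, 178.1]
force: [0.9, -0.4, -2.0]
grip_width: 0.0397
```

send_rows --pt "36 0 0 4 0 0 0" --pt "36 0 0 4 0 0 0" --pt "36 1 0 4 0 0 0" --pt "36 1 0 4 0 0 0" --pt "36 1 0 4 0 0 0" --pt "36 0 0 4 0 0 0" --pt "36 0 0 4 0 0 0" --pt "36 0 0 0 0 0 0"

```text
time_s: 53.7
tool_pos: [0.5822, 0.2793, 0.2115]
tool_rot: [179.9, 0.1, 178.1]
force: [-1.3, 0.1, 9.6]
grip_width: 0.0394
```

send_rows --pt "36 0.5 0 5 0 0 0" --pt "36 0 0 6 0 0 0" --pt "36 0 0 6 0 0 0" --pt "36 0 0 6 0 0 0" --pt "36 0 0 6 0 0 0" --pt "36 0 0 6 0 0 0" --pt "36 0 0 6 0 0 0" --pt "36 0 0 6 0 0 0" --pt "36 0 0 6 0 0 0" --pt "36 0 0 6 0 0 0" --pt "36 0 0 6 0 0 0" --pt "36 0 0 0 0 0 0"

```text
time_s: 54.9
tool_pos: [0.5802, 0.2789, 0.1434]
tool_rot: [-180.0, -0.1, 178.1]
force: [-2.6, 0.6, 0.9]
grip_width: 0.0392
```

send_rows --pt "36 0 0 4 0 0 0" --pt "36 0 0 2 0 0 0" --pt "36 0 0 2 0 0 0" --pt "36 0 0 0 0 0 0" --pt "36 0 0 0 0 0 0"

```text
time_s: 55.4
tool_pos: [0.5803, 0.2792, 0.1368]
tool_rot: [180.0, -0.1, 178.2]
force: [-5.0, 0.3, 6.3]
grip_width: 0.0395
```

send_rows --pt "36 0 0 2 0 0 0" --pt "36 0 0 2 0 0 0" --pt "36 0 0 0 0 0 0" --pt "36 0 0 0 0 0 0"

```text
time_s: 55.8
tool_pos: [0.5803, 0.2792, 0.1343]
tool_rot: [180.0, -0.1, 178.1]
force: [-6.6, -0.6, 12.1]
grip_width: 0.0393
```

send_rows --pt "36 0 0 2 0 0 0" --pt "36 0 0 0 0 0 0" --pt "36 0 0 0 0 0 0"

```text
time_s: 56.1
tool_pos: [0.5803, 0.2792, 0.1342]
tool_rot: [179.9, -0.1, 178.1]
force: [-11.0, -2.2, 20.3]
grip_width: 0.039
```

Floor reached at 0.1342 (expected 0.1345). Release, clear away, check.

send_rows --pt "36 0 0 -3 0 0 0" --pt "56 0 0 0 0 0 0" --pt "60 0 0 0 0 0 0" --pt "60 0 0 -10 0 0 0" --pt "60 0 0 -30 0 0 0" --pt "60 0 0 -40 0 0 0" --pt "60 0 0 -40 0 0 0" --pt "60 0 0 -40 0 0 0" --pt "60 30 -10 0 0 0 0" --pt "60 40 -40 0 0 0 0" --pt "60 30 -40 0 0 0 0" --pt "60 0 -40 0 0 0 0"

```text
time_s: 57.3
tool_pos: [0.4789, 0.1563, 0.2942]
tool_rot: [179.9, -0.0, 178.3]
force: [0.9, 0.7, -0.0]
grip_width: 0.0599
```

send_rows --pt "60 0 -40 0 0 0 0" --pt "60 0 -40 0 0 0 0" --pt "60 0 -40 0 0 0 0" --pt "60 0 -40 0 0 0 0" --pt "60 0 -40 0 0 0 0" --pt "60 0 0 0 0 0 0" --pt "60 0 0 0 0 0 0"

```text
time_s: 58.0
tool_pos: [0.4753, -0.0444, 0.294]
tool_rot: [180.0, 0.1, 177.9]
force: [0.6, 1.3, -0.1]
grip_width: 0.0598
```

Run:
```python
from h import *
im=env.read_camera("top").astype(int); cv2.imwrite("pics/end_top.png",im[:,:,::-1].astype(np.uint8))
for v in range(146,222): print(v,int(im[v,124:134,0].mean()),int(im[v,124:134,2].mean()),end=" | ")
print()
for k in range(9):
    x=.083-.018*k; q=place([np.array([[x-.004,0,.174],[x+.004,0,.174]])],.516,.2793,0,-.033)[0]; print(k,proj("top",q)[:,1].round(1),end=" ")
print()
for c in("top","scene"):
    I=env.read_camera(c) 
    for q in("hung_board_1","row_board_1","garlic","mug","cream_pot"): print(c,q,[(round(d["confidence"],2),[round(x) for x in d["rect"]]) for d in env.regions_of(c,q) if d["confidence"]>.4])
    obs=np.zeros((384,512),np.float32)
# scene silhouette: tops of handles of the row vs. model with 9 boards
```

```text
146 172 151 | 147 172 152 | 148 173 153 | 149 175 158 | 150 163 126 | 151 149 86 | 152 147 79 | 153 147 81 | 154 115 64 | 155 72 41 | 156 94 53 | 157 100 58 | 158 135 75 | 159 148 83 | 160 143 80 | 161 137 76 | 162 103 57 | 163 63 36 | 164 62 36 | 165 76 46 | 166 116 53 | 167 133 56 | 168 130 55 | 169 126 54 | 170 99 43 | 171 58 25 | 172 54 25 | 173 63 29 | 174 117 50 | 175 140 59 | 176 136 58 | 177 131 56 | 178 98 42 | 179 58 26 | 180 62 27 | 181 64 30 | 182 123 67 | 183 159 89 | 184 152 85 | 185 144 80 | 186 109 61 | 187 64 36 | 188 63 35 | 189 69 39 | 190 125 69 | 191 160 90 | 192 152 84 | 193 145 81 | 194 111 62 | 195 68 39 | 196 76 44 | 197 77 45 | 198 102 45 | 199 139 57 | 200 134 57 | 201 130 55 | 202 108 47 | 203 68 29 | 204 62 27 | 205 60 26 | 206 99 42 | 207 143 61 | 208 135 57 | 209 133 56 | 210 116 49 | 211 76 33 | 212 68 28 | 213 72 29 | 214 93 51 | 215 157 90 | 216 163 91 | 217 155 87 | 218 143 80 | 219 99 55 | 220 65 36 | 221 76 41 | 
0 [153.7 150.3] 1 [161.5 158. ] 2 [169.3 165.8] 3 [177.2 173.7] 4 [185.2 181.7] 5 [193.3 189.7] 6 [201.4 197.8] 7 [209.6 205.9] 8 [217.8
[... 207 characters left out ...]
242, 370, 254]), (0.61, [121, 151, 164, 174]), (0.6, [116, 213, 158, 231]), (0.6, [115, 198, 162, 214]), (0.56, [122, 196, 161, 211])]
top garlic [(0.83, [208, 250, 229, 268])]
top mug [(0.6, [362, 241, 370, 254])]
top cream_pot []
scene hung_board_1 [(0.74, [114, 190, 130, 251]), (0.61, [118, 193, 138, 254]), (0.6, [125, 200, 143, 258]), (0.6, [121, 195, 138, 256]), (0.45, [137, 206, 161, 250])]
scene row_board_1 [(0.79, [139, 214, 172, 265]), (0.65, [107, 189, 126, 244]), (0.63, [127, 205, 147, 266])]
scene garlic [(0.54, [244, 250, 266, 265])]
scene mug [(0.66, [120, 195, 138, 257]), (0.57, [329, 192, 364, 218])]
scene cream_pot [(0.86, [290, 222, 317, 246]), (0.58, [246, 247, 269, 266])]
```

```bash
python3 -c "
from cell import env
print(env.get_obs()['time_s'], env.sign_off())"
```

```text
the job is handed in; nothing more can be done
58.65 None
```

All four hung boards are off their hooks and pushed into the rack, each between the last board put in and row_board_5. I handed the job in at about 59 s; it reported no verdict.

**Last checks:**
- **Row:** the final top picture shows nine handle tops at an even 18 mm pitch. They match where nine upright boards should be to about 1 px (about 2 mm), in the expected colour order, so row_board_1 and row_board_5 are still outermost.
- **Floor contact:** each board was pressed down until it met the floor at 14 to 21 N. The tool stopped within 0.3 mm of the height expected for a foot on the floor.
- **Clearance:** the gripper was open and clear of everything at hand-in.

**What went wrong or disagreed:**
- **Board 4 jam:** on the first try its foot landed on a neighbouring handle (25 N). I backed off, moved 3 mm towards the spring-loaded panel, and it then went in normally.
- **Camera mismatch:** the two cameras differed by a few mm, up to about 10 mm, on the rack's sideways position. I used the top view, and the boards went in there without snagging.
- **Bystanders:** the arm hid the mug and low pot from the top camera at the end. The scene camera still found the pot and garlic where they started. It showed the mug about 4 to 7 px (roughly 1 to 2 cm) off, at low confidence. I took that as detection noise and did not check it further.
- **Final view:** the viewing limit was used up before the end, so I checked that picture by numbers only. Lean was judged from handle positions, not measured directly.

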